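Pack the climbing hardware box in layers

TASK

Pack the beech box in this order: first lay the steel crampon bar flat on the box floor, along the box's length between the two end cleats, gripping it at its balance point so that it stays level all the way; then seat the loose insert board flat on the cleats over it, either way round; then lay the red carabiner flat on the board's red half, and last lay the pulley flat on the bare plywood half. Set each thing down gently, never dropping it into the box, and leave the green carabiner and the black lamp clip where they lie; the box stays open to dry.

Things in the scene. Friction and masses are not known exactly. Their poses are not given: they have to be found in the camera images.
- box: Open beech box, fixed, 246 x 146 mm (long side along its x), 70 mm high; walls and floor 8 mm (inside 230 x 130). Inside, a cleat 20 mm wide (x) lies along each short end wall, its top 32 mm above the bench; between the cleats 190 mm of floor is free, 8 mm above the bench. Both ends are alike. Origin: centre of its underside, z up.
- insert: Loose insert board, 216 x 116 (long along its x) x 6 mm, 130 g; +x half painted red, -x half bare plywood. Grip it by the brown rib across its middle: 12 mm thick (x), 80 long (y), top 36 mm above the underside. Fits the box either way round with 7 mm to spare each side; on the cleats its underside is 32 mm above the bench. Mid-half: 60 mm from the origin along x. Origin: centre of underside.
- bar: Stainless crampon bar lying flat, 144 mm long along its x, about 0.2 kg (varies): strip 18 mm wide, 6 mm thick, from x = -72 to +40 mm with a row of dark holes; heavy heel block 26 mm wide, 16 high from x = +40 to +72 mm. Origin: middle of its length, on the underside. It balances at x = +22 mm (on the strip, 18 mm from the block). Grip across the 18 mm width (y).
- carabiner: Red aluminium carabiner lying flat, an oval ring of 10 mm round bar with a silver gate on one long side, 92 mm long along its x, 56 mm wide along y, 10 mm high, 70 g. Both long sides are straight for the middle 44 mm; grip across the 56 mm. Origin: centre, on the underside.
- pulley: Chrome pulley lying flat on one cheek plate, 70 mm long along its x, 46 mm wide along y, 28 mm high, 180 g, brass axle in the middle and a dark hole near the -x end. The sides are flat over the middle 44 mm; grip across the 46 mm. Origin: centre, on the underside.
- green_carabiner: Green carabiner, otherwise like the red one, lying flat farther back; must not be moved. Origin: centre, on the underside.
- lamp_clip: Black silicone helmet lamp clip, 46 x 24 x 23 mm high, lying farther back; must not be moved. Origin: centre of its underside.
Not all that is in view belongs to the job. Of the things like the carabiner, leave any that is yellow; of the rest the smaller one is meant.

How it is judged (in metres and radians):
On the way, in this order (a step that is already met when the one before it is completed fails the run):
1. the bar lies flat on the box floor between the cleats, along the box, released (x of bar in the frame of box between -0.035 and 0.035 m and y of bar in the frame of box between -0.058 and 0.058 m and z of bar in the frame of box between 0.004 and 0.013 m and angle between bar's own z axis and vertical below 0.1 rad and angle between the x axis of bar and the x axis of box, either way round below 0.6 rad and contact force between the fingers and bar below 0.1 N and linear speed of bar below 0.03 m/s), for 0.2 s.
2. the insert board is seated level on the cleats over the bar, released (horizontal distance between insert and box below 0.016 m and z of insert in the frame of box between 0.028 and 0.0355 m and angle between insert's own z axis and vertical below 0.05 rad and angle between the x axis of insert and the x axis of box, either way round below 0.2 rad and contact force between the fingers and insert below 0.1 N and linear speed of insert below 0.03 m/s), for 0.2 s.
3. the red carabiner lies flat on the red half, released (x of carabiner in the frame of insert between 0.028 and 0.1 m and y of carabiner in the frame of insert between -0.06 and 0.06 m and z of carabiner in the frame of insert between 0.002 and 0.011 m and angle between carabiner's own z axis and vertical below 0.12 rad and contact force between the fingers and carabiner below 0.1 N and linear speed of carabiner below 0.03 m/s), for 0.2 s.
4. the pulley lies flat on the bare half, released (x of pulley in the frame of insert between -0.1 and -0.024 m and y of pulley in the frame of insert between -0.06 and 0.06 m and z of pulley in the frame of insert between 0.002 and 0.011 m and angle between pulley's own z axis and vertical below 0.12 rad and contact force between the fingers and pulley below 0.1 N and linear speed of pulley below 0.03 m/s), for 0.2 s.
At the end, for the whole second after the job is handed in: Bar flat on the box floor, along the box within 0.6 rad, 35 mm lengthwise, 58 mm sideways; insert level on the cleats, centred within 16 mm; red carabiner flat on the red half (28-100 mm from the rib's centre) and pulley on the bare half (24-100 mm), within 60 mm sideways; all released, at rest (all of step 1 and all of step 2 and all of step 3 and all of step 4); the robot touches nothing.
It fails at once if the bar tips more than 0.35 rad from level (angle between bar's own z axis and vertical above 0.35 rad).
It fails at once if the green carabiner or the lamp clip is moved more than 20 mm (distance of any of green_carabiner, lamp_clip from where it was at the start of the episode above 0.02 m).
It fails at once if a thing is dropped into the box (falls freely at over 0.75 m/s, about 30 mm) ((horizontal distance between bar and box below 0.13 m and contact force between the fingers and bar below 0.02 N and linear speed of bar above 0.75 m/s) or (horizontal distance between insert and box below 0.13 m and contact force between the fingers and insert below 0.02 N and linear speed of insert above 0.75 m/s) or (horizontal distance between carabiner and box below 0.13 m and contact force between the fingers and carabiner below 0.02 N and linear speed of carabiner above 0.75 m/s) or (horizontal distance between pulley and box below 0.13 m and contact force between the fingers and pulley below 0.02 N and linear speed of pulley above 0.75 m/s)).
It also fails if it takes over 134 s, if anything falls off the work surface, if the arm or the gripper's body presses on something with over 40 N, if the wrist force passes 120 N, or if a joint passes its speed limit or range.

ROBOT

A 6-joint arm with a two-finger parallel gripper is mounted at the origin on the work surface. World frame = base frame: x ahead of the robot, y to its left, z up, the work surface at z = 0. Lengths are in mm, angles in degrees, forces in N, time in s.
With the tool pointing down it reaches from about 350 to 850 mm from the base axis. Payload 8.1 kg.
Tool frame: the origin (TCP) lies midway between the tips of the shut fingers; the grasp point (between the pads) lies 19 mm behind it; z points along the fingers, y is the line along which they close (so a half turn about z gives the same grasp; the last joint's range is limited). The gripper opens to 85 mm and grips with 20 to 120 N. Pads are 22 mm wide; open, the fingers measure 114 mm over their backs; the gripper's body (76 mm by 85 mm) begins 54 mm behind the grasp point. The pads swing forward as they close: fully open they stand 13 mm farther back than shut.
Start: joints at [-81.956, 7.471, 85.268, -0, 87.261, -4.893], TCP at [134.352, -584.769, 231.292] pointing down, gripper open.
Joint ranges: [-169.43, 169.43], [-51.17, 129.36], [1.28, 143.12], [-76.62, 256.62], [0, 156.53], [-152.29, 152.29]. Speed limits (degrees/s): [136.94, 136.94, 159.86, 180, 180, 180].

INTERFACE

Orientations are given as [roll, pitch, yaw] about the fixed x, y, z axes, in that order (R = Rz(yaw) Ry(pitch) Rx(roll)).
In Python, from bench import r gives the robot as it stands.
- The arm moves only by the tool apply_moves, never from a script. Its argument "steps" is a list of rows, each a list of 7 numbers: the opening, from -1 (shut) to 1 (fully open), then the shift along the tool's x, y, z in mm, then the turn, a rotation vector about the tool's x, y, z in units of 5 degrees (1.0 is 5 degrees). A call has exactly 8 rows; each row shifts and turns the commanded pose from where the row before left it, along the tool's axes as they then stand; what a row does not reach is not made up. A row lasts 1/10 s, in which the tool goes at most 50 mm and 8.59 degrees, less where a joint would pass 70% of its speed; a pose out of reach is approached as far as the arm can. A call is refused whole if a number of a shift passes 50 or a number of a turn 1, either way. A call with a gripper value outside its range is refused whole. The fingers move at their own pace and stop on an object; "squeeze" is the grip in N (left out, the last holds). Time passes only in rows, so rows that do not move let the fingers close, or fill a call up. It gives the time, the measured TCP pose, the force, the opening and the grip force at its end, in the units of the state.
- r.sense(): the state, without advancing time (a new reading comes with each control period).
- r.snapshot(name): name is "scene" or "top" or "wrist"; returns a dict with "color" (420x560x3 uint8, blue, green, red), "depth" (420x560 float32, mm along the optical axis (not along the pixel's ray), 0 where there is no reading), "mtx" (3x3 intrinsics, pixels), "dist" ([k1, k2, p1, p2, k3] as OpenCV has them; the pictures are not rectified), "T" (4x4, takes a point from camera to world coordinates); the wrist camera has in their place "hand_eye" (4x4, takes a point from camera to tool coordinates, whose origin is the TCP and whose axes are the flange's). Camera axes: x right, y down, z forward; pixel columns grow to the right and rows downward; lengths in mm; the calibration is good to about 2 mm. A picture is of the moment at which its call begins: read the wrist's pose just before it.
- r.hand_in(): hands the job in; it is judged then, once.
The state is a dict: "time": time; "joint_pos": joint angles; "qd": joint speeds; "joint_efforts": joint torques, N m; "tool_pos": TCP position; "tcp_rot": TCP orientation; "ft_force": force on the tool from outside, world axes, zero at the start; "wrist_torque": the same for the moment, N m; "finger_gap": finger opening in mm; "grip_force": force on a finger pad.
Only numpy, scipy, OpenCV 4.12 (cv2) and the standard library are available. Lean on these libraries where they do the work, as an engineer would, in place of code of your own. Each camera call takes 0.05 s, during which the arm holds its last target. There are 200 camera calls.

## Working session

There is one attempt and no reset: what is moved stays moved. The work goes in short steps, Python scripts to look and compute and a tool call to move; the robot and the scene stay as the last step left them, time stands still between calls to the robot, and variables do not carry over. Pictures are saved under pics/ and viewed, at most 14 in all, crops included, and the job is handed in when it is done.

Besides the shell and the picture viewer there is one more tool, called after "Call:" by a JSON object that holds its "op" and its "data", one argument or row to a line. apply_moves: Moves the arm, as the interface text tells. Its arguments: {"type":"object","properties":{"steps":{"type":"array"},"squeeze":{"type":"number"}},"required":["steps"]}

```bash
ls; mkdir -p pics
python3 - <<'E'
from bench import r
import cv2,pickle
s=r.sense();print(s)
d={}
for n in("top","scene"):
    d[n]=r.snapshot(n);cv2.imwrite(f"pics/{n}0.png",d[n]["color"]);print(n,d[n]["mtx"],d[n]["dist"],d[n]["T"])
pickle.dump(d,open("s0.pkl","wb"))
E
```

```text
pics
{'time': 0.0, 'joint_pos': array([-8.19565868e+01,  7.51736243e+00,  8.53286899e+01, -1.18485359e-03,
        8.72611615e+01, -4.89301110e+00]), 'qd': array([0.04655674, 0.06670392, 0.03370158, 0.03392401, 0.07583811,
       0.00654607]), 'joint_efforts': array([-8.72239943e-04, -5.69395030e+01, -5.00553632e+01, -3.89288271e-04,
        1.46381758e-02, -7.04945307e-06]), 'tool_pos': array([ 134.2600951 , -584.22558243,  230.22657514]), 'tcp_rot': array([-1.79893076e+02, -7.96576137e-03,  1.29364746e+01]), 'ft_force': array([-0.52614243, -0.06087334, -0.30310209]), 'wrist_torque': array([ 0.00438893,  0.02863045, -0.04246256]), 'grip_force': 0.0, 'finger_gap': 85.27281422270053}
top [[382.19417831   0.         272.54363642]
 [  0.         382.19417831 214.60154229]
 [  0.           0.           1.        ]] [0.01722311 0.         0.         0.         0.        ] [[-1.31739065e-02 -9.88472191e-01  1.50828301e-01  4.52453736e+02]
 [-9.99855033e-01  1.46496963e-02  8.67755398e-03 -8.19015776e+00]
 [-1.07871096e-02 -1.50692119e-01 -9.88521888e-01  7.68691721e+02]
 [ 0.00000000e+00  0.00000000e+00  0.00000000e+00  1.00000000e+00]]
scene [[403.24931134   0.         273.82295833]
 [  0.         403.24931134 210.83370464]
 [  0.           0.           1.        ]] [-0.06262828  0.          0.          0.          0.        ] [[-2.39790168e-01  8.44618023e-01 -4.78665927e-01  9.84608874e+02]
 [ 9.70769055e-01  2.03324828e-01 -1.27540017e-01  1.16660018e+02]
 [-1.03979301e-02 -4.95256912e-01 -8.68684335e-01  8.33339250e+02]
 [ 0.00000000e+00  0.00000000e+00  0.00000000e+00  1.00000000e+00]]
```

View pics/top0.png

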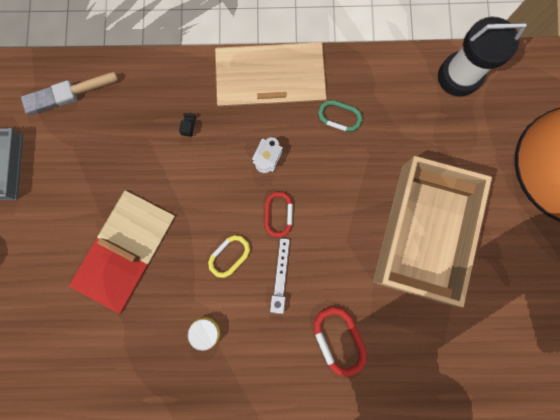

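View pics/scene0.png

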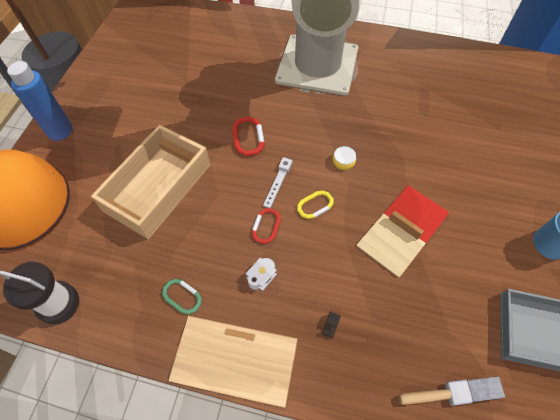

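Top view: red carabiner candidates are the small red (279,215), big red (340,342), yellow (229,257) and green (340,115). I choose the small red one. Board candidates are the red/ply insert (122,250) and a plain board (270,75); I choose the insert. The bar is at (281,275) with its heel at the bottom (278,305), the pulley at (267,155), the box at (435,230). I'll measure these and make one close crop.

```bash
cat > h.py <<'E'
import numpy as np,cv2
def ray(d,uv,z,T=None):
    T=d["T"] if T is None else T
    uv=np.asarray(uv,float).reshape(-1,1,2)
    n=cv2.undistortPoints(uv,d["mtx"],d["dist"]).reshape(-1,2)
    v=np.c_[n,np.ones(len(n))]@T[:3,:3].T; o=T[:3,3]
    return o+v*((z-o[2])/v[:,2])[:,None]
def cloud(d,T=None):
    T=d["T"] if T is None else T
    h,w=d["depth"].shape
    u,v=np.meshgrid(np.arange(w),np.arange(h))
    n=cv2.undistortPoints(np.stack([u,v],-1).reshape(-1,1,2).astype(float),d["mtx"],d["dist"]).reshape(h,w,2)
    p=np.dstack([n,np.ones((h,w))])*d["depth"][...,None]
    return p@T[:3,:3].T+T[:3,3]
def rect(P):
    (cx,cy),(w,h),a=cv2.minAreaRect(P[:,:2].astype(np.float32))
    if w<h: w,h,a=h,w,a+90
    a=(a+90)%180-90
    return np.round([cx,cy,w,h,a],1)
def blob(m):
    n,l,s,c=cv2.connectedComponentsWithStats(m.astype(np.uint8))
    return l==1+np.argmax(s[1:,4])
def roi(m,x0,x1,y0,y1):
    o=np.zeros_like(m);o[y0:y1,x0:x1]=m[y0:y1,x0:x1];return o
def px(m):
    v,u=np.nonzero(m);return np.c_[u,v]
E
python3 - <<'E'
from h import *;import pickle
D=pickle.load(open("s0.pkl","rb"))
R={"top":dict(car=(262,297,190,240),ins=(65,178,188,315),bar=(268,293,237,316),pul=(250,285,135,176),box=(370,495,150,308)),
 "scene":dict(car=(249,284,206,246),ins=(355,450,185,277),bar=(262,294,155,208),pul=(244,278,256,292),box=(92,212,126,238))}
for n in D:
    d=D[n];hsv=cv2.cvtColor(d["color"],cv2.COLOR_BGR2HSV);H,S,V=cv2.split(hsv)
    red=((H<6)|(H>172))&(S>150)&(V>90)
    gray=(S<75)&(V>110)
    P=cloud(d)
    for k,z in(("car",5),("ins",6),("bar",6),("pul",28)):
        m={"car":red|gray,"ins":red|((V>140)&(S<150)),"bar":gray,"pul":gray}[k]
        m=blob(roi(m,*R[n][k]))
        Q=P[m];print(n,k,m.sum(),rect(ray(d,px(m),z)),"zmed",np.round(np.percentile(Q[:,2],[5,50,95]),1))
        if k=="ins":
            a=ray(d,px(m&red),6).mean(0);b=ray(d,px(m&~red),6).mean(0);print(" red dir",np.degrees(np.arctan2(*(a-b)[1::-1])))
        if k=="bar":
            hi=m&(P[...,2]>12);
            if hi.sum()>5:print(" heel",hi.sum(),ray(d,px(hi),16).mean(0))
    m=blob(roi((P[...,2]>62)&(P[...,2]<80),*R[n]["box"]))
    print(n,"box",rect(ray(d,px(m),70)),rect(P[m]),np.median(P[m][:,2]))
c=D["top"]["color"][130:385,190:380];cv2.imwrite("pics/crop1.png",cv2.resize(c,None,fx=2.3,fy=2.3,interpolation=2))
E
```

```text
top car 587 [567.5 -12.5  96.1  56.6  -1.2] zmed [ 0.3  9.  11.8]
top ins 6367 [501.2 300.1 218.5 119.5 -27.7] zmed [3.8 6.2 9. ]
 red dir 153.36341739126092
top bar 831 [448.5 -15.  147.3  28.3  -6.9] zmed [-0.2  6.7 17.2]
 heel 218 [395.07005584  -8.27085097  16.        ]
top pul 731 [688.2   8.3  77.8  50.3 -23.4] zmed [ 1.1 27.8 30. ]
top box [ 528.4 -301.1  247.1  149.   -17.2] [ 528.6 -302.   247.2  148.7  -17.4] 69.87922694796714
scene car 405 [566.7 -14.2  99.4  56.4  -2.9] zmed [-0.3  8.4 11.3]
scene ins 6919 [496.7 301.  250.4 232.7   8.2] zmed [-2.9  3.4  7.7]
 red dir 150.9852376095286
scene bar 489 [446.  -14.7 155.1  29.7  -5.3] zmed [-0.4  6.2 17.1]
 heel 117 [397.13507226  -9.69105001  16.        ]
scene pul 676 [694.7   8.6  76.   54.3 -28.5] zmed [-0.3 26.7 29.4]
scene box [ 529.6 -301.4  247.4  154.   -17.5] [ 527.3 -303.1  247.7  152.1  -16.9] 68.85193370297361
```

View pics/crop1.png

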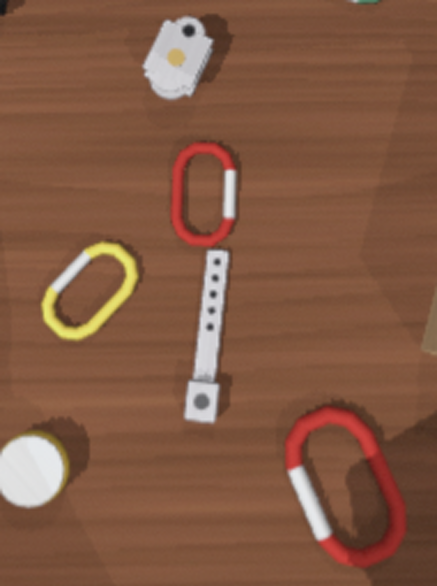

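The crop confirms it: the small red oval (silver gate on the right) is the target, and the larger red one at lower right is the decoy. The bar's heel block is at the near end. Moving over the bar for a wrist look.

Call:
{"op": "apply_moves", "data": {
  "steps": [
    [1, 20, -24, 0, 0, 0, 0],
    [1, 30, -34, 0, 0, 0, 0],
    [1, 30, -34, 0, 0, 0, 0],
    [1, 30, -34, 0, 0, 0, 0],
    [1, 30, -34, 0, 0, 0, 0],
    [1, 30, -34, 0, 0, 0, 0],
    [1, 30, -34, 0, 0, 0, 0],
    [1, 30, -34, 0, 0, 0, 0]
  ],
  "squeeze": 70
}}

```text
time: 0.9
tool_pos: [300.2, -276.1, 231.0]
tcp_rot: [-180.0, -0.0, 12.9]
ft_force: [0.2, 0.5, 0.8]
finger_gap: 85.3
grip_force: 0.0
```

Call:
{"op": "apply_moves", "data": {
  "steps": [
    [1, 30, -34, 0, 0, 0, 0],
    [1, 30, -34, 0, 0, 0, 0],
    [1, 30, -34, 0, 0, 0, 0],
    [1, 30, -34, 0, 0, 0, 0],
    [1, 30, -34, 0, 0, 0, 0],
    [1, 25, -29, 0, 0, 0, 0],
    [1, 20, -24, 0, 0, 0, 0],
    [1, 0, 0, 0, 0, 0, 1]
  ]
}}

```text
time: 1.7
tool_pos: [440.7, -13.6, 230.8]
tcp_rot: [-179.9, 0.0, 8.1]
ft_force: [-0.2, -0.1, -0.4]
finger_gap: 85.5
grip_force: 0.0
```

Call:
{"op": "apply_moves", "data": {
  "steps": [
    [1, 0, 0, 0, 0, 0, 1],
    [1, 0, 0, 0, 0, 0, 1],
    [1, 0, 0, 0, 0, 0, 1],
    [0, 0, 0, 0, 0, 0, 0],
    [-0.3, 0, 0, 0, 0, 0, 0],
    [-0.3, 0, 0, 0, 0, 0, 0],
    [-0.3, 0, 0, 0, 0, 0, 0],
    [-0.3, 0, 0, 0, 0, 0, 0]
  ]
}}

```text
time: 2.5
tool_pos: [440.0, -17.0, 231.3]
tcp_rot: [-180.0, 0.0, -7.0]
ft_force: [0.3, 0.1, 0.2]
finger_gap: 29.7
grip_force: 0.0
```

```bash
cat >> h.py <<'E'
from scipy.spatial.transform import Rotation as Ro
def wristT(r):
    s=r.sense();W=np.eye(4);W[:3,:3]=Ro.from_euler("xyz",s["tcp_rot"],degrees=True).as_matrix();W[:3,3]=s["tool_pos"]
    d=r.snapshot("wrist");d["T"]=W@d["hand_eye"];return s,d
def to(s,x,y,z,yaw):
    c=np.radians(s["tcp_rot"][2]);dx,dy,dz=np.array([x,y,z])-s["tool_pos"]
    t=(s["tcp_rot"][2]-yaw+180)%360-180
    print("tool shift",np.round([dx*np.cos(c)+dy*np.sin(c),dx*np.sin(c)-dy*np.cos(c),-dz],1),"turn z units",round(t/5,2))
E
python3 - <<'E'
from h import *;from bench import r;import pickle
s,d=wristT(r);pickle.dump((s,d),open("w1.pkl","wb"))
print(s["tool_pos"],s["tcp_rot"],s["finger_gap"],s["time"],d["hand_eye"].round(2),d["mtx"][0,0])
P=cloud(d);H,S,V=cv2.split(cv2.cvtColor(d["color"],cv2.COLOR_BGR2HSV))
cv2.imwrite("pics/w1.png",d["color"])
E
```

```text
[439.96002367 -16.96998121 231.27160609] [-1.79999048e+02  1.65327670e-03 -7.03038606e+00] 29.686617698477836 2.5 [[  -0.     -0.96   -0.27   69.55]
 [   1.     -0.      0.      0.29]
 [  -0.     -0.27    0.96 -140.84]
 [   0.      0.      0.      1.  ]] 292.9908183828978
```

View pics/w1.png

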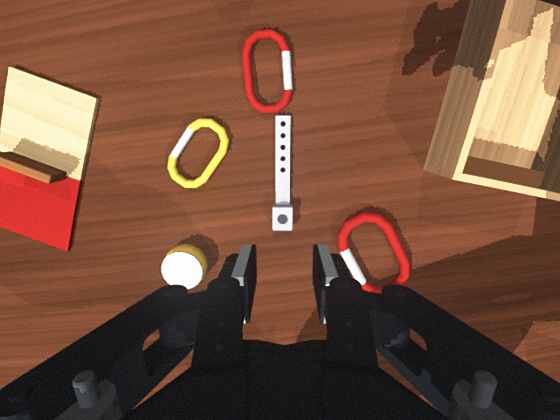

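The wrist view shows the bar strip at columns 275–291, rows 115–205, and the heel at (283,218). The fingers are aligned with the bar. Measuring it in this view.

Run:
```python
from h import *;import pickle
s,d=pickle.load(open("w1.pkl","rb"))
P=cloud(d);H,S,V=cv2.split(cv2.cvtColor(d["color"],cv2.COLOR_BGR2HSV))
m=blob(roi((S<75)&(V>90),265,302,108,238))
st=m.copy();st[200:]=0
Q=ray(d,px(st),6);print("strip",rect(Q),Q.min(0),Q.max(0))
hi=m&(P[...,2]>12)&(P[...,2]<22);q=px(hi);print(hi.sum(),q.min(0),q.max(0));h=rect(ray(d,q,16));print("heel",h)
m2=px(m);t=ray(d,m2[m2[:,1]==m2[:,1].min()].mean(0),6)[0];print("strip end",t)
f=ray(d,[[283,231.5]],16)[0];print('heel far-end top',f, "len",np.hypot(*(t-f)[:2]))
u=(f-t)[:2];u/=np.hypot(*u);print("yaw",np.degrees(np.arctan2(u[1],u[0])),"balance from end",t[:2]+94*u,"from heel",h[:2]-34*u)
b=(t[:2]+94*u+h[:2]-34*u)/2
to(s,b[0],b[1],2,np.degrees(np.arctan2(u[1],u[0]))+180)
H_=((H<6)|(H>172))&(S>150)&(V>90)
c=blob(roi(H_|((S<75)&(V>110)),238,298,22,118)&~st);print("car",rect(ray(d,px(c),5)))
```

```text
strip [469.4 -19.5 103.9  19.1  -7.5] [416.94395616 -34.61389878   6.        ] [522.01637689  -3.24853327   6.        ]
463 [273 206] [292 229]
heel [396.2 -10.1  30.8  24.5  -7.1]
strip end [520.91000769 -25.69827708   6.        ]
heel far-end top [377.40099376  -8.45255101  16.        ] len 144.54152395888852
yaw 173.14752721736903 balance from end [427.58148216 -14.48282697] from heel [429.95712626 -14.15665217]
tool shift [-11.4  -1.3 229.3] turn z units -0.04
car [571.2 -13.8  92.1  56.3  -2.8]
```

Call:
{"op": "apply_moves", "data": {
  "steps": [
    [-0.3, -11, -1, 20, 0, 0, 0],
    [-0.3, 0, 0, 40, 0, 0, 0],
    [-0.3, 0, 0, 45, 0, 0, 0],
    [-0.3, 0, 0, 40, 0, 0, 0],
    [-0.3, 0, 0, 30, 0, 0, 0],
    [-0.3, 0, 0, 20, 0, 0, 0],
    [-0.3, 0, 0, 12, 0, 0, 0],
    [-0.3, 0, 0, 0, 0, 0, 0]
  ]
}}

```text
time: 3.35
tool_pos: [427.9, -14.4, 22.8]
tcp_rot: [-180.0, 0.2, -7.1]
ft_force: [-0.0, 0.5, 0.3]
finger_gap: 29.7
grip_force: 0.0
```

Run:
```python
from h import *;from bench import r
s,d=wristT(r)
print(s["tool_pos"],s["tcp_rot"]);cv2.imwrite("pics/w2.png",d["color"])
```

```text
[427.85013652 -14.38933254  22.84167261] [-1.79993241e+02  1.77543656e-01 -7.05451240e+00]
```

View pics/w2.png

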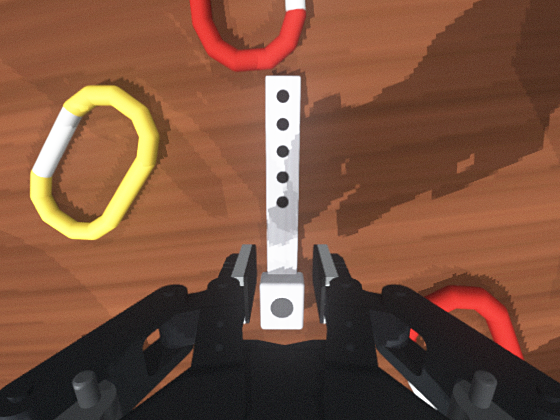

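The bar is centred between the fingers, clear of the heel (282,300). Descending and gripping.

Call:
{"op": "apply_moves", "data": {
  "steps": [
    [-0.3, 1, 0, 8, 0, 0, 0],
    [-0.3, 0, 0, 8, 0, 0, 0],
    [-0.3, 0, 0, 5, 0, 0, 0],
    [-1, 0, 0, 0, 0, 0, 0],
    [-1, 0, 0, 0, 0, 0, 0],
    [-1, 0, 0, 0, 0, 0, 0],
    [-1, 0, 0, 0, 0, 0, 0],
    [-1, 0, 0, 0, 0, 0, 0]
  ],
  "squeeze": 80
}}

```text
time: 4.2
tool_pos: [430.2, -14.7, 3.4]
tcp_rot: [180.0, -0.0, -7.1]
ft_force: [0.2, 0.7, -1.9]
finger_gap: 13.9
grip_force: 78.3
```

Call:
{"op": "apply_moves", "data": {
  "steps": [
    [-1, 0, 0, 0, 0, 0, 0],
    [-1, 0, 0, -2, 0, 0, 0],
    [-1, 0, 0, -3, 0, 0, 0],
    [-1, 0, 0, -4, 0, 0, 0],
    [-1, 0, 0, -3, 0, 0, 0],
    [-1, 0, 0, -2, 0, 0, 0],
    [-1, 0, 0, 0, 0, 0, 0],
    [-1, 0, 0, 0, 0, 0, 0]
  ]
}}

```text
time: 5.0
tool_pos: [430.2, -14.7, 17.3]
tcp_rot: [180.0, -0.0, -7.1]
ft_force: [0.2, 0.5, -2.2]
finger_gap: 14.1
grip_force: 78.3
```

Run:
```python
from h import *;from bench import r
s,d=wristT(r)
print(s["tool_pos"],s["tcp_rot"],s["ft_force"],s["wrist_torque"]);cv2.imwrite("pics/w3.png",d["color"])
P=cloud(d);H,S,V=cv2.split(cv2.cvtColor(d["color"],cv2.COLOR_BGR2HSV))
m=blob(roi((S<75)&(V>130),255,310,50,245));Q=P[m];print(Q[:,0].min(),Q[:,0].max())
A=np.c_[Q[:,:2]-s["tool_pos"][:2],np.ones(len(Q))];print(np.linalg.lstsq(A,Q[:,2],rcond=None)[0])
b=np.array([527.9+0,-301.7]);a=np.radians(162.8)
to(s,*(b+22*np.array([np.cos(a),np.sin(a)])),100,-17.2)
```

```text
[430.21094311 -14.71630436  17.34734289] [ 1.79999114e+02 -1.00078987e-02 -7.06133711e+00] [ 0.18614727  0.45756691 -2.24924968] [-0.03810953  0.03016695  0.00473837]
434.81953634997194 525.731445076726
[ 2.16682908e-03 -1.21945983e-01  1.78108147e+01]
tool shift [110.6 268.9 -82.7] turn z units 2.03
```

View pics/w3.png

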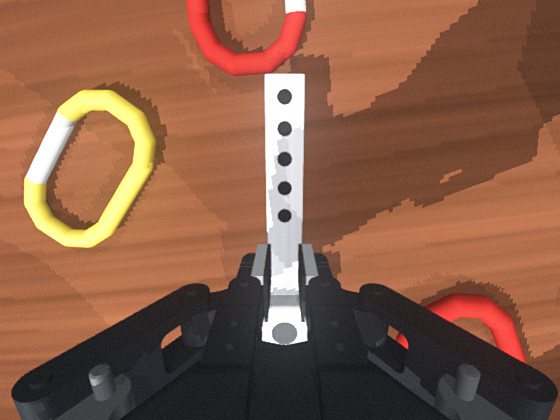

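The bar is held level, still centred. Lifting, turning to the box, carrying.

Call:
{"op": "apply_moves", "data": {
  "steps": [
    [-1, 0, 0, -8, 0, 0, 0],
    [-1, 0, 0, -16, 0, 0, 0],
    [-1, 0, 0, -22, 0, 0, 0],
    [-1, 0, 0, -22, 0, 0, 0],
    [-1, 0, 0, -20, 0, 0, 0.3],
    [-1, 0, 0, -12, 0, 0, 0.7],
    [-1, 0, 0, 0, 0, 0, 0.7],
    [-1, 0, 0, 0, 0, 0, 0.3]
  ]
}}

```text
time: 5.85
tool_pos: [430.6, -14.8, 118.3]
tcp_rot: [-180.0, -0.1, -17.2]
ft_force: [0.0, -0.6, -2.8]
finger_gap: 14.1
grip_force: 78.4
```

Call:
{"op": "apply_moves", "data": {
  "steps": [
    [-1, 5, 8, 0, 0, 0, 0],
    [-1, 10, 16, 0, 0, 0, 0],
    [-1, 15, 24, 0, 0, 0, 0],
    [-1, 18, 28, 0, 0, 0, 0],
    [-1, 18, 28, 0, 0, 0, 0],
    [-1, 18, 28, 0, 0, 0, 0],
    [-1, 18, 28, 0, 0, 0, 0],
    [-1, 18, 28, 0, 0, 0, 0]
  ]
}}

```text
time: 6.65
tool_pos: [489.4, -231.6, 116.6]
tcp_rot: [-180.0, 0.1, -17.0]
ft_force: [1.0, 1.0, -1.3]
finger_gap: 14.0
grip_force: 78.4
```

Call:
{"op": "apply_moves", "data": {
  "steps": [
    [-1, 15, 24, 0, 0, 0, 0],
    [-1, 11, 18, 0, 0, 0, 0],
    [-1, 7, 11, 0, 0, 0, 0],
    [-1, 3, 5, 0, 0, 0, 0],
    [-1, 0, 0, 0, 0, 0, 0],
    [-1, 0, 0, 0, 0, 0, 0],
    [-1, 0, 0, 0, 0, 0, 0],
    [-1, 0, 0, 0, 0, 0, 0]
  ]
}}

```text
time: 7.45
tool_pos: [507.2, -294.9, 117.4]
tcp_rot: [-180.0, -0.0, -17.0]
ft_force: [1.1, 0.1, -2.5]
finger_gap: 13.8
grip_force: 78.4
```

Run:
```python
from h import *;from bench import r;import pickle
s,d=wristT(r);pickle.dump((s,d),open("w4.pkl","wb"))
print(s["tool_pos"],s["tcp_rot"],s["ft_force"],s["finger_gap"]);cv2.imwrite("pics/w4.png",d["color"])
a=np.radians(162.8)
to(s,*(np.array([528.5,-301.4])+22*np.array([np.cos(a),np.sin(a)])),12,-17.2)
```

```text
[ 507.17248392 -294.86156812  117.39158755] [-1.79991215e+02 -2.20583785e-04 -1.70060576e+01] [ 1.07289046  0.1041835  -2.47208724] 13.829376358794091
tool shift [ 3.000e-01 -1.000e-01  1.054e+02] turn z units 0.04
```

View pics/w4.png

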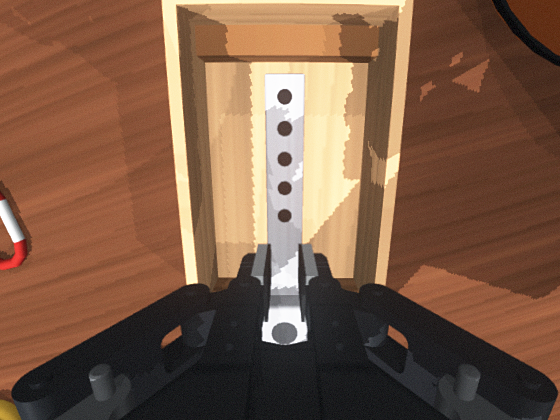

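Aligned and centred over the box floor (bar at column 285, floor at columns 205–365). Lowering.

Call:
{"op": "apply_moves", "data": {
  "steps": [
    [-1, 0, 0, 8, 0, 0, 0],
    [-1, 0, 0, 16, 0, 0, 0],
    [-1, 0, 0, 20, 0, 0, 0],
    [-1, 0, 0, 20, 0, 0, 0],
    [-1, 0, 0, 16, 0, 0, 0],
    [-1, 0, 0, 10, 0, 0, 0],
    [-1, 0, 0, 6, 0, 0, 0],
    [-1, 0, 0, 3, 0, 0, 0]
  ]
}}

```text
time: 8.3
tool_pos: [507.0, -295.6, 17.7]
tcp_rot: [-180.0, 0.0, -17.1]
ft_force: [-0.2, -0.3, -2.7]
finger_gap: 14.0
grip_force: 78.5
```

Call:
{"op": "apply_moves", "data": {
  "steps": [
    [-1, 0, 0, 1, 0, 0, 0],
    [-1, 0, 0, 1, 0, 0, 0],
    [-1, 0, 0, 1, 0, 0, 0],
    [-1, 0, 0, 1, 0, 0, 0],
    [-1, 0, 0, 1, 0, 0, 0],
    [-1, 0, 0, 0, 0, 0, 0],
    [-1, 0, 0, 0, 0, 0, 0],
    [-1, 0, 0, 0, 0, 0, 0]
  ]
}}

```text
time: 9.1
tool_pos: [507.1, -295.7, 13.3]
tcp_rot: [180.0, -0.0, -17.1]
ft_force: [-0.7, 0.7, -1.8]
finger_gap: 13.8
grip_force: 78.5
```

Call:
{"op": "apply_moves", "data": {
  "steps": [
    [-1, 0, 0, 0.5, 0, 0, 0],
    [-1, 0, 0, 0.5, 0, 0, 0],
    [-1, 0, 0, 0.5, 0, 0, 0],
    [-0.6, 0, 0, 0, 0, 0, 0],
    [-0.4, 0, 0, 0, 0, 0, 0],
    [-0.3, 0, 0, 0, 0, 0, 0],
    [-0.3, 0, 0, 0, 0, 0, 0],
    [-0.3, 0, 0, 0, 0, 0, 0]
  ]
}}

```text
time: 9.9
tool_pos: [507.3, -295.8, 12.0]
tcp_rot: [180.0, -0.0, -17.1]
ft_force: [-0.2, -0.1, 0.7]
finger_gap: 29.6
grip_force: 0.0
```

Call:
{"op": "apply_moves", "data": {
  "steps": [
    [-0.3, 0, 0, 0, 0, 0, 0],
    [-0.3, 0, 0, 0, 0, 0, 0],
    [-0.3, 0, 0, -10, 0, 0, 0],
    [-0.3, 0, 0, -20, 0, 0, 0],
    [-0.3, 0, 0, -40, 0, 0, 0],
    [-0.3, 0, 0, -45, 0, 0, 0],
    [-0.3, 0, 0, -45, 0, 0, 0],
    [-0.3, 0, 0, -30, 0, 0, 0]
  ]
}}

```text
time: 10.7
tool_pos: [508.1, -296.3, 206.9]
tcp_rot: [179.9, -0.3, -17.1]
ft_force: [1.3, -0.5, 0.2]
finger_gap: 30.0
grip_force: 0.0
```

Run:
```python
from h import *;from bench import r;import pickle
s,d=wristT(r);pickle.dump((s,d),open("w5.pkl","wb"));t=r.snapshot("top");pickle.dump(t,open("t5.pkl","wb"))
cv2.imwrite("pics/w5.png",np.hstack([d["color"][:,100:460],t["color"][130:330,340:540].repeat(2,0).repeat(2,1)[:420].copy()]) if 0 else d["color"])
print(s["tool_pos"],s["tcp_rot"])
to(s,501,300,231,62.5)
P=cloud(d);m=roi((P[...,2]>64)&(P[...,2]<76),0,560,0,240);print("rim rows",rect(P[m]))
```

```text
[ 508.14329923 -296.34375729  206.92485727] [179.90968382  -0.2766348  -17.06043094]
tool shift [-181.8 -568.   -24.1] turn z units -15.91
rim rows [ 543.2 -401.3  352.3  206.3   81.2]
```

View pics/w5.png

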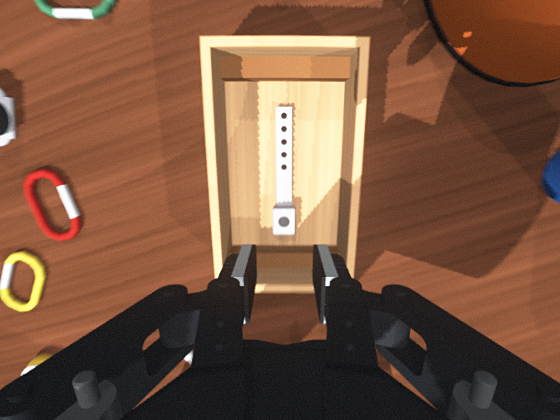

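The bar is flat between the cleats (strip top at (284,106), heel at (284,220)). Now going to the insert.

Call:
{"op": "apply_moves", "data": {
  "steps": [
    [-0.3, -7, -20, -10, 0, 0, 0],
    [-0.3, -13, -40, -14, 0, 0, 0],
    [-0.3, -13, -40, 0, 0, 0, 0],
    [-0.3, -13, -40, 0, 0, 0, 0],
    [-0.3, -13, -40, 0, 0, 0, 0],
    [-0.3, -13, -40, 0, 0, 0, 0],
    [-0.3, -13, -40, 0, 0, 0, 0],
    [-0.3, -13, -40, 0, 0, 0, 0]
  ]
}}

```text
time: 11.6
tool_pos: [500.8, 21.6, 225.7]
tcp_rot: [-180.0, 0.0, -17.1]
ft_force: [0.4, 0.8, 0.8]
finger_gap: 29.5
grip_force: 0.0
```

Call:
{"op": "apply_moves", "data": {
  "steps": [
    [-0.3, -13, -40, 0, 0, 0, 0],
    [-0.3, -13, -40, 0, 0, 0, 0],
    [-0.3, -13, -40, 0, 0, 0, 0],
    [-0.3, -13, -40, 0, 0, 0, 0],
    [-0.3, -13, -40, 0, 0, 0, 0],
    [-0.3, -13, -40, 0, 0, 0, 0],
    [-0.3, -13, -40, 0, 0, 0, 0],
    [-0.3, -6, -28, 0, 0, 0, 0]
  ]
}}

```text
time: 12.4
tool_pos: [497.9, 345.4, 225.4]
tcp_rot: [180.0, 0.1, -17.0]
ft_force: [0.0, -0.6, 0.0]
finger_gap: 29.9
grip_force: 0.0
```

Call:
{"op": "apply_moves", "data": {
  "steps": [
    [-0.3, 0, 0, 0, 0, 0, -1],
    [-0.3, 0, 0, 0, 0, 0, -1],
    [-0.3, 0, 0, 0, 0, 0, -1],
    [-0.3, 0, 0, 0, 0, 0, -1],
    [-0.3, 0, 0, 0, 0, 0, -1],
    [-0.3, 0, 0, 0, 0, 0, -1],
    [-0.3, 0, 0, 0, 0, 0, -1],
    [-0.3, 0, 0, 0, 0, 0, -1]
  ]
}}

```text
time: 13.2
tool_pos: [498.8, 342.6, 225.4]
tcp_rot: [180.0, 0.1, 23.1]
ft_force: [-0.7, -0.5, -0.6]
finger_gap: 29.8
grip_force: 0.0
```

Call:
{"op": "apply_moves", "data": {
  "steps": [
    [-0.3, 0, 0, 0, 0, 0, -1],
    [-0.3, 0, 0, 0, 0, 0, -1],
    [-0.3, 0, 0, 0, 0, 0, -1],
    [-0.3, 0, 0, 0, 0, 0, -1],
    [-0.3, 0, 0, 0, 0, 0, -1],
    [-0.3, 0, 0, 0, 0, 0, -1],
    [-0.3, 0, 0, 0, 0, 0, -1],
    [-0.3, 0, 0, 0, 0, 0, -1]
  ]
}}

```text
time: 14.0
tool_pos: [498.7, 342.6, 225.4]
tcp_rot: [-180.0, 0.0, 63.1]
ft_force: [0.2, 0.5, 0.0]
finger_gap: 29.9
grip_force: 0.0
```

Run:
```python
from h import *;from bench import r;import pickle
s,d=wristT(r);pickle.dump((s,d),open("w6.pkl","wb"));cv2.imwrite("pics/w6.png",d["color"])
print(s["tool_pos"],s["tcp_rot"],s["joint_pos"].round(1))
P=cloud(d);m=roi((P[...,2]>28)&(P[...,2]<42),0,560,0,235);m=blob(m);q=px(m);print(q.min(0),q.max(0),m.sum());print("rib",rect(ray(d,q,36)),rect(P[m]))
t=r.snapshot("top");P=cloud(t);m=blob(roi((P[...,2]>28)&(P[...,2]<42),65,178,188,315));print("rib top cam (maybe hidden)",m.sum(),rect(ray(t,px(m),36)))
d0=pickle.load(open("s0.pkl","rb"))
for n,R in(("top",(65,178,188,315)),("scene",(355,450,185,277))):
    P=cloud(d0[n]);m=blob(roi((P[...,2]>29)&(P[...,2]<42),*R));print(n,m.sum(),rect(ray(d0[n],px(m),36)))
```

```text
[498.74756258 342.60856942 225.38861094] [-1.79971550e+02  4.33492055e-02  6.31435726e+01] [29.6  8.5 84.8 -0.  86.8 56.5]
[298 183] [310 234] 529
rib [507.8 308.1  62.5  12.   62. ] [507.4 306.5  63.1  12.   62. ]
rib top cam (maybe hidden) 285 [502.5 298.1  82.5  13.4  63.3]
top 284 [502.5 298.1  82.5  13.4  63.3]
scene 198 [504.5 297.8  78.3  16.4  61.1]
```

View pics/w6.png

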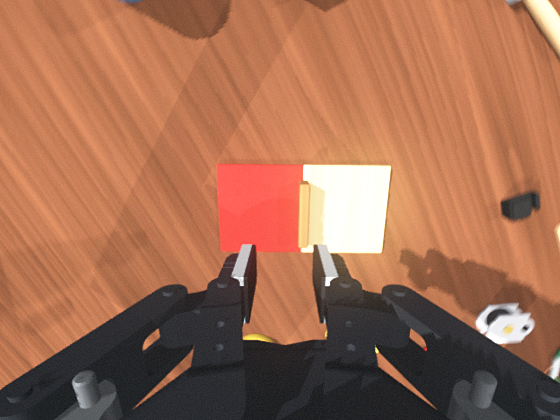

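The insert is at columns 218–390 with its rib at column 304, red half on the left, and it lies off the fingers by about −36 mm in tool x and +23 mm in tool y. Correcting, then descending.

Call:
{"op": "apply_moves", "data": {
  "steps": [
    [-0.3, -18, 12, 0, 0, 0, 0],
    [-0.3, -18, 11.5, 0, 0, 0, 0.16],
    [-0.3, 0, 0, 25, 0, 0, 0],
    [-0.3, 0, 0, 45, 0, 0, 0],
    [-0.3, 0, 0, 45, 0, 0, 0],
    [-0.3, 0, 0, 30, 0, 0, 0],
    [-0.3, 0, 0, 15, 0, 0, 0],
    [-0.3, 0, 0, 0, 0, 0, 0]
  ]
}}

```text
time: 14.9
tool_pos: [501.8, 299.2, 63.3]
tcp_rot: [-179.8, 0.2, 62.0]
ft_force: [-0.5, -0.1, -0.2]
finger_gap: 29.8
grip_force: 0.0
```

Run:
```python
from h import *;from bench import r
s,d=wristT(r);cv2.imwrite("pics/w7.png",d["color"])
print(s["tool_pos"],s["tcp_rot"]);to(s,503.4,299.8,10,62.2)
```

```text
[501.82897785 299.15265634  63.25274306] [-179.83469336    0.22489012   62.04836596]
tool shift [ 1.3  1.1 53.3] turn z units -0.03
```

View pics/w7.png

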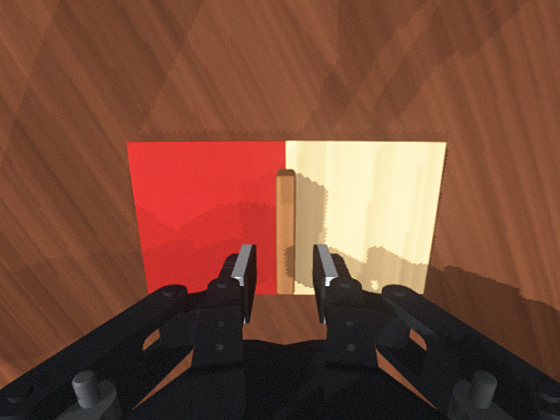

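The rib (column 286) is between the fingers (midpoint 284). Descending and gripping.

Call:
{"op": "apply_moves", "data": {
  "steps": [
    [-0.3, 1, 1, 15, 0, 0, 0],
    [-0.3, 0, 0, 15, 0, 0, 0],
    [-0.3, 0, 0, 12, 0, 0, 0],
    [-0.3, 0, 0, 7, 0, 0, 0],
    [-0.3, 0, 0, 4, 0, 0, 0],
    [-0.3, 0, 0, 0, 0, 0, 0],
    [-1, 0, 0, 0, 0, 0, 0],
    [-1, 0, 0, 0, 0, 0, 0]
  ],
  "squeeze": 60
}}

```text
time: 15.75
tool_pos: [505.7, 300.8, 13.7]
tcp_rot: [180.0, -0.1, 62.1]
ft_force: [0.0, -0.2, -1.9]
finger_gap: 10.9
grip_force: 60.1
```

Call:
{"op": "apply_moves", "data": {
  "steps": [
    [-1, 0, 0, 0, 0, 0, 0],
    [-1, 0, 0, 0, 0, 0, 0],
    [-1, 0, 0, 0, 0, 0, 0],
    [-1, 0, 0, 0, 0, 0, 0],
    [-1, 0, 0, -10, 0, 0, 0],
    [-1, 0, 0, -20, 0, 0, 0],
    [-1, 0, 0, -30, 0, 0, 0],
    [-1, 0, 0, -30, 0, 0, 0]
  ]
}}

```text
time: 16.55
tool_pos: [504.1, 300.0, 103.2]
tcp_rot: [-179.9, 0.1, 62.1]
ft_force: [1.1, 1.6, -1.7]
finger_gap: 10.5
grip_force: 60.1
```

Call:
{"op": "apply_moves", "data": {
  "steps": [
    [-1, 0, 0, -30, 0, 0, 0],
    [-1, 0, 0, -25, 0, 0, 0],
    [-1, 0, 0, -15, 0, 0, -0.5],
    [-1, 0, 0, 0, 0, 0, -0.6],
    [-1, 0, 0, 0, 0, 0, -0.6],
    [-1, 0, 0, 0, 0, 0, -0.4],
    [-1, 0, 0, 0, 0, 0, 0],
    [-1, 0, 0, 0, 0, 0, 0]
  ]
}}

```text
time: 17.35
tool_pos: [504.7, 300.4, 172.7]
tcp_rot: [-180.0, 0.0, 72.6]
ft_force: [-0.0, -0.5, -0.7]
finger_gap: 10.7
grip_force: 60.2
```

Run:
```python
from h import *;from bench import r;import pickle
s=r.sense();t=r.snapshot("scene");P=cloud(t);pickle.dump(t,open("t8.pkl","wb"))
w,d=wristT(r);pickle.dump((w,d),open("w8.pkl","wb"));H,S,V=cv2.split(cv2.cvtColor(d["color"],cv2.COLOR_BGR2HSV))
red=blob(((H<6)|(H>172))&(S>150)&(V>90));ply=blob(roi((V>190)&(S<120),285,450,100,260))
P=cloud(d)
for k,m in(("red",red),("ply",ply)):
    m=cv2.erode(m.astype(np.uint8),np.ones((5,5)))>0;Q=P[m];A=np.c_[Q[:,:2]-s["tool_pos"][:2],np.ones(len(Q))];print(k,len(Q),rect(Q),np.linalg.lstsq(A,Q[:,2],rcond=None)[0].round(3))
cv2.imwrite("pics/w8.png",d["color"])
print(s["tool_pos"],s["tcp_rot"],s["ft_force"],s["finger_gap"]);to(s,528.5,-301.4,160,72.8)
```

```text
red 24089 [457.5 326.3 121.5 101.3  -9.6] [4.60000e-02 2.90000e-02 1.65499e+02]
ply 14096 [559.6 317.5  94.3  71.6 -18.1] [-1.80000e-02  7.50000e-02  1.64161e+02]
[504.73584836 300.35240481 172.74586059] [-1.79974663e+02  2.11732255e-02  7.25747498e+01] [-0.01165857 -0.52579274 -0.69899717] 10.693775226867745
tool shift [-567.   202.9   12.7] turn z units -0.05
```

View pics/w8.png

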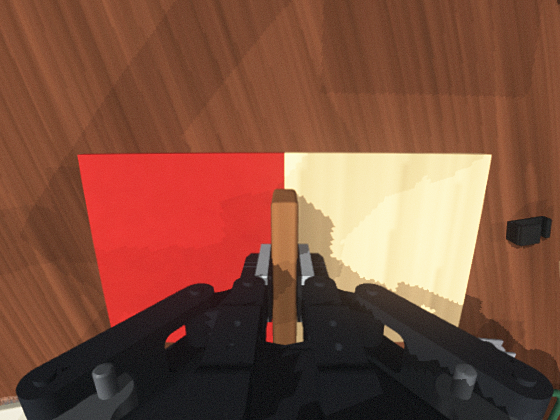

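The insert is gripped and looks level. Its far edge is at row 153, from (79,155) to (490,153). Working out its offset in the tool frame.

Run:
```python
from h import *;import pickle
s,d=pickle.load(open("w8.pkl","rb"))
H,S,V=cv2.split(cv2.cvtColor(d["color"],cv2.COLOR_BGR2HSV));T=d["T"]
W=T@np.linalg.inv(d["hand_eye"])
m=(((H<6)|(H>172))&(S>150)&(V>90))|((V>170)&(S<140))
def edge(cols,sub):
    e=np.array([[c,np.nonzero(sub[:,c])[0].min()] for c in cols]);return e
e=edge(list(range(95,265,5))+list(range(310,480,5)),roi(m,70,500,120,260))
Q=(ray(d,e,165)-W[:3,3])@W[:3,:3];p=np.polyfit(Q[:,1],Q[:,0],1);print("far edge tool x=",p[1],"slope deg",np.degrees(np.arctan(p[0])))
rows=range(170,280,5)
L=np.array([[np.nonzero(m[v,60:270])[0].min()+60,v] for v in rows]);R=np.array([[np.nonzero(m[v,300:500])[0].max()+301,v] for v in rows])
for n,E in(("L",L),("R",R)):
    Q=(ray(d,E,165)-W[:3,3])@W[:3,:3];print(n,np.median(Q[:,1]),np.degrees(np.polyfit(Q[:,0],Q[:,1],1)[0]).round(1))
# box inside/outside rim from w5 and t5
s,d=pickle.load(open("w5.pkl","rb"));t=pickle.load(open("t5.pkl","rb"))
P=cloud(t);m=blob(roi((P[...,2]>62)&(P[...,2]<80),370,495,150,308));print(rect(ray(t,px(m),70)))
P=cloud(d);m=blob(roi((P[...,2]>60)&(P[...,2]<80),190,380,25,235));Q=ray(d,px(m),70);W=d["T"]@np.linalg.inv(d["hand_eye"]);q=px(m)
up=q[(q[:,1]>80)&(q[:,1]<200)]
Q=(ray(d,up,70)-W[:3,3])@W[:3,:3];print("rim y range",np.percentile(Q[:,1],[0.5,99.5]))
far=q[(q[:,0]>240)&(q[:,0]<330)&(q[:,1]<80)];Q=(ray(d,far,70)-W[:3,3])@W[:3,:3];print("far rim x",np.percentile(Q[:,0],[1,99]),W[:3,3])
```

```text
far edge tool x= 55.655839885723765 slope deg -0.0654407842059709
L -106.47404894241346 0.0
R 108.23186392494023 -0.3
[ 528.4 -301.1  247.2  149.   -17.2]
rim y range [-71.89991104  73.15819836]
far rim x [134.80165835 143.92779717] [ 508.14329923 -296.34375729  206.92485727]
```

Call:
{"op": "apply_moves", "data": {
  "steps": [
    [-1, -10, 3.5, 0, 0, 0, 0],
    [-1, -20, 7, 0, 0, 0, 0],
    [-1, -30, 10.5, 0, 0, 0, 0],
    [-1, -40, 14.3, 0, 0, 0, 0],
    [-1, -40, 14.3, 0, 0, 0, 0],
    [-1, -40, 14.3, 0, 0, 0, 0],
    [-1, -40, 14.3, 0, 0, 0, 0],
    [-1, -40, 14.3, 0, 0, 0, 0]
  ]
}}

```text
time: 18.25
tool_pos: [515.2, 22.4, 172.9]
tcp_rot: [180.0, 0.0, 72.6]
ft_force: [0.8, 0.1, -0.9]
finger_gap: 10.6
grip_force: 60.2
```

Call:
{"op": "apply_moves", "data": {
  "steps": [
    [-1, -40, 14.3, 0, 0, 0, 0],
    [-1, -40, 14.3, 0, 0, 0, 0],
    [-1, -40, 14.3, 0, 0, 0, 0],
    [-1, -40, 14.3, 0, 0, 0, 0],
    [-1, -40, 14.3, 0, 0, 0, 0],
    [-1, -40, 14.3, 0, 0, 0, 0],
    [-1, -30, 10.5, 0, 0, 0, 0],
    [-1, -20, 7, 0, 0, 0, 0]
  ]
}}

```text
time: 19.05
tool_pos: [526.7, -286.0, 172.7]
tcp_rot: [-180.0, 0.0, 72.5]
ft_force: [0.3, -0.3, -0.9]
finger_gap: 10.4
grip_force: 60.2
```

Call:
{"op": "apply_moves", "data": {
  "steps": [
    [-1, -10, 4, 0, 0, 0, 0],
    [-1, -5, 2, 0, 0, 0, 0],
    [-1, 0, 0, 15, 0, 0, 0],
    [-1, 0, 0, 20, 0, 0, 0],
    [-1, 0, 0, 15, 0, 0, 0],
    [-1, 0, 0, 0, 0, 0, 0],
    [-1, 0, 0, 0, 0, 0, 0],
    [-1, 0, 0, 0, 0, 0, 0]
  ]
}}

```text
time: 19.85
tool_pos: [529.7, -299.0, 123.8]
tcp_rot: [179.9, 0.0, 72.7]
ft_force: [-0.4, -0.3, -0.6]
finger_gap: 10.9
grip_force: 60.1
```

Run:
```python
from h import *;from bench import r
s,d=wristT(r);cv2.imwrite("pics/w9.png",d["color"])
print(s["tool_pos"],s["tcp_rot"]);to(s,528.1,-299.6,45.7,72.8)
```

```text
[ 529.66328548 -298.98488081  123.78865438] [1.79920342e+02 2.14999387e-02 7.26673644e+01]
tool shift [-1.1 -1.3 78.1] turn z units -0.03
```

View pics/w9.png

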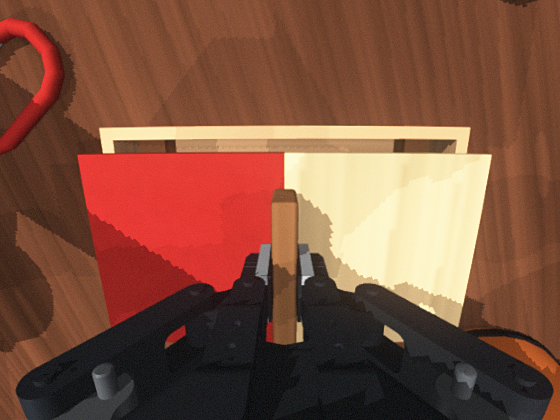

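The board is parallel to the rim and centred on it in columns (both 284.5). Lowering.

Call:
{"op": "apply_moves", "data": {
  "steps": [
    [-1, -1, -1, 8, 0, 0, 0],
    [-1, 0, 0, 12, 0, 0, 0],
    [-1, 0, 0, 10, 0, 0, 0],
    [-1, 0, 0, 8, 0, 0, 0],
    [-1, 0, 0, 8, 0, 0, 0],
    [-1, 0, 0, 8, 0, 0, 0],
    [-1, 0, 0, 8, 0, 0, 0],
    [-1, 0, 0, 5, 0, 0, 0]
  ]
}}

```text
time: 20.7
tool_pos: [527.5, -299.5, 54.8]
tcp_rot: [-180.0, -0.0, 72.6]
ft_force: [-0.0, -0.6, -1.3]
finger_gap: 11.0
grip_force: 60.1
```

Call:
{"op": "apply_moves", "data": {
  "steps": [
    [-1, 0, 0, 3, 0, 0, 0],
    [-1, 0, 0, 2, 0, 0, 0],
    [-1, 0, 0, 2, 0, 0, 0],
    [-1, 0, 0, 1, 0, 0, 0],
    [-1, 0, 0, 1, 0, 0, 0],
    [-1, 0, 0, 0, 0, 0, 0],
    [-1, 0, 0, 0, 0, 0, 0],
    [-1, 0, 0, 0, 0, 0, 0]
  ]
}}

```text
time: 21.5
tool_pos: [527.8, -299.7, 47.0]
tcp_rot: [180.0, 0.0, 72.6]
ft_force: [-0.2, -0.6, -2.1]
finger_gap: 10.9
grip_force: 60.1
```

Call:
{"op": "apply_moves", "data": {
  "steps": [
    [-1, 0, 0, 1, 0, 0, 0],
    [-1, 0, 0, 0.5, 0, 0, 0],
    [-1, 0, 0, 0.5, 0, 0, 0],
    [-1, 0, 0, 0.5, 0, 0, 0],
    [-1, 0, 0, 0, 0, 0, 0],
    [-1, 0, 0, 0, 0, 0, 0],
    [-1, 0, 0, 0, 0, 0, 0],
    [-1, 0, 0, 0, 0, 0, 0]
  ]
}}

```text
time: 22.3
tool_pos: [527.9, -299.7, 45.5]
tcp_rot: [180.0, 0.0, 72.6]
ft_force: [-5.4, 2.1, 9.7]
finger_gap: 11.1
grip_force: 61.7
```

Contact (9.7 N up). Releasing and checking.

Call:
{"op": "apply_moves", "data": {
  "steps": [
    [-0.7, 0, 0, 0, 0, 0, 0],
    [-0.5, 0, 0, 0, 0, 0, 0],
    [-0.3, 0, 0, 0, 0, 0, 0],
    [-0.3, 0, 0, 0, 0, 0, 0],
    [-0.3, 0, 0, 0, 0, 0, 0],
    [-0.3, 0, 0, -10, 0, 0, 0],
    [-0.3, 0, 0, -20, 0, 0, 0],
    [-0.3, 0, 0, -30, 0, 0, 0]
  ]
}}

```text
time: 23.1
tool_pos: [526.5, -298.8, 103.6]
tcp_rot: [-179.8, -0.1, 72.6]
ft_force: [0.7, 0.2, 0.3]
finger_gap: 30.3
grip_force: 0.0
```

Call:
{"op": "apply_moves", "data": {
  "steps": [
    [0.5, 0, 0, -40, 0, 0, 0],
    [0.9, 0, 0, -40, 0, 0, 1],
    [0.9, 0, 0, -25, 0, 0, 1],
    [0.9, 0, 0, -10, 0, 0, 1],
    [0.9, 0, 0, 0, 0, 0, 1],
    [0.9, 0, 0, 0, 0, 0, 1],
    [0.9, 0, 0, 0, 0, 0, 1],
    [0.9, 0, 0, 0, 0, 0, 1]
  ]
}}

```text
time: 23.9
tool_pos: [527.8, -299.7, 220.3]
tcp_rot: [180.0, -0.0, 37.4]
ft_force: [-0.1, -0.2, 0.8]
finger_gap: 81.1
grip_force: 0.0
```

```bash
cat > chk.py <<'E'
from h import *;import pickle
def chk(d,box):
    P=cloud(d);H,S,V=cv2.split(cv2.cvtColor(d["color"],cv2.COLOR_BGR2HSV))
    m=roi((P[...,2]>31)&(P[...,2]<46),*box);red=((H<6)|(H>172))&(S>150)&(V>60)
    for k,mm in(("red",m&red),("ply",m&~red)):
        mm=cv2.erode(blob(mm).astype(np.uint8),np.ones((3,3)))>0;Q=P[mm]
        A=np.c_[Q[:,:2]-[528.3,-302],np.ones(len(Q))];print(k,len(Q),rect(Q),np.linalg.lstsq(A,Q[:,2],rcond=None)[0].round(3))
E
python3 - <<'E'
from chk import *;from bench import r
s,d=wristT(r);t=r.snapshot("top");pickle.dump((s,d,t),open("w10.pkl","wb"))
chk(t,(370,495,150,308));cv2.imwrite("pics/t10.png",t["color"][130:330,340:540].repeat(3,0).repeat(3,1)[:600,:600])
print(s["tool_pos"],s["tcp_rot"]);to(s,570.5,-13.8,150,-2.5)
E
```

```text
red 2970 [ 473.7 -287.4  108.9  101.9   72.7] [0.0000e+00 1.0000e-03 3.8295e+01]
ply 2757 [ 581.6 -325.1  121.   117.3   72.4] [-1.2000e-02  2.0000e-03  3.8821e+01]
[ 527.82784471 -299.68430752  220.26607646] [ 1.79956295e+02 -1.50496719e-02  3.74329646e+01]
tool shift [ 207.7 -201.1   70.3] turn z units 7.99
```

View pics/t10.png

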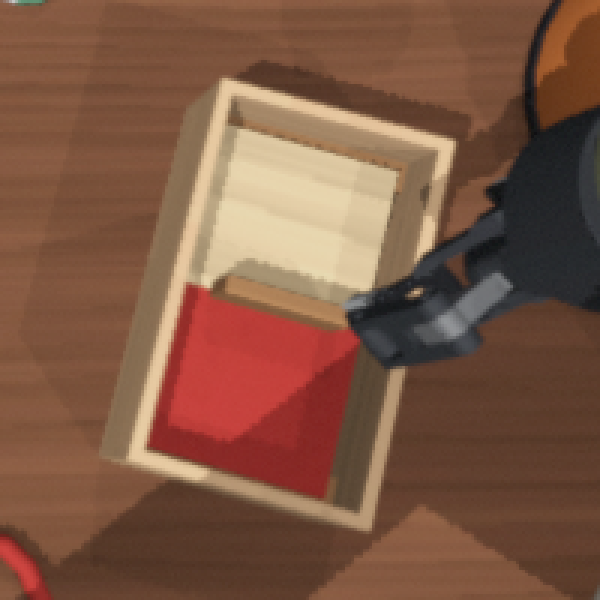

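The insert is seated level (top at 38.3 mm), red half near. Now the red carabiner.

Call:
{"op": "apply_moves", "data": {
  "steps": [
    [0.9, 15, -15, 0, 0, 0, 0],
    [0.9, 30, -30, 0, 0, 0, 0],
    [0.9, 33, -32, 0, 0, 0, 0],
    [0.9, 33, -32, 0, 0, 0, 0],
    [0.9, 33, -32, 0, 0, 0, 0],
    [0.9, 32, -30, 0, 0, 0, 0],
    [0.9, 20, -20, 0, 0, 0, 0],
    [0.9, 12, -10, 0, 0, 0, 0]
  ]
}}

```text
time: 24.8
tool_pos: [569.9, -11.0, 219.9]
tcp_rot: [180.0, -0.0, 37.9]
ft_force: [0.5, 0.2, 1.0]
finger_gap: 81.4
grip_force: 0.0
```

Call:
{"op": "apply_moves", "data": {
  "steps": [
    [0.9, 0, 0, 10, 0, 0, 1],
    [0.9, 0, 0, 10, 0, 0, 1],
    [0.9, 0, 0, 10, 0, 0, 1],
    [0.9, 0, 0, 10, 0, 0, 1],
    [0.9, 0, 0, 10, 0, 0, 1],
    [0.9, 0, 0, 10, 0, 0, 1],
    [0.9, 0, 0, 5, 0, 0, 1],
    [0.9, 0, 0, 0, 0, 0, 1]
  ]
}}

```text
time: 25.6
tool_pos: [569.1, -14.4, 153.3]
tcp_rot: [180.0, 0.1, -2.5]
ft_force: [-0.4, -0.0, 0.0]
finger_gap: 81.4
grip_force: 0.0
```

Run:
```python
from h import *;from bench import r;import pickle
s,d=wristT(r);cv2.imwrite("pics/w11.png",d["color"]);pickle.dump((s,d),open("w11.pkl","wb"))
H,S,V=cv2.split(cv2.cvtColor(d["color"],cv2.COLOR_BGR2HSV));red=((H<6)|(H>172))&(S>150)&(V>90)
print(s["tool_pos"],s["tcp_rot"])
P=cloud(d);m=roi((P[...,2]>4)&(P[...,2]<16),200,370,20,400)&(red|((S<75)&(V>120)))
m=blob(cv2.dilate(m.astype(np.uint8),np.ones((3,3))));q=px(m);print(q.min(0),q.max(0),rect(ray(d,q,5)))
```

```text
[569.1461401  -14.37183139 153.28302113] [ 1.79984579e+02  1.02378128e-01 -2.51123279e+00]
[255 147] [312 236] [571.7 -14.3  92.7  57.2  -4.1]
```

View pics/w11.png

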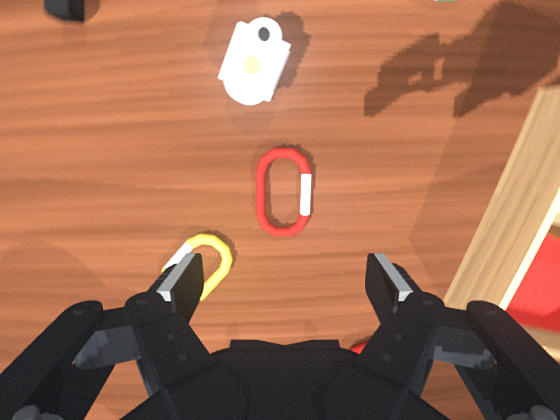

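The carabiner is at (284,192), centred. Narrowing the fingers to about 68 mm, going lower and measuring fingertip height from depth.

Call:
{"op": "apply_moves", "data": {
  "steps": [
    [0.6, 2, 0, 10, 0, 0, 0.1],
    [0.6, 0, 0, 25, 0, 0, 0],
    [0.6, 0, 0, 35, 0, 0, 0],
    [0.6, 0, 0, 30, 0, 0, 0],
    [0.6, 0, 0, 20, 0, 0, 0],
    [0.6, 0, 0, 8, 0, 0, 0],
    [0.6, 0, 0, 0, 0, 0, 0],
    [0.6, 0, 0, 0, 0, 0, 0]
  ]
}}

```text
time: 26.45
tool_pos: [572.6, -13.8, 27.3]
tcp_rot: [180.0, -0.1, -2.8]
ft_force: [-0.4, 0.3, 0.5]
finger_gap: 68.2
grip_force: 0.0
```

Run:
```python
from h import *;from bench import r;import pickle
def tips(s,d):
    W=d["T"]@np.linalg.inv(d["hand_eye"]);P=(cloud(d)-W[:3,3])@W[:3,:3]
    for sg in(-1,1):
        m=(abs(P[...,0])<14)&(sg*P[...,1]>5)&(sg*P[...,1]<50)&(P[...,2]<s["tool_pos"][2]-8)&(P[...,2]>-40)&(d["depth"]>0)
        Q=P[m];print(sg,len(Q),"tip z",np.percentile(Q[:,2],[50,95,99.5]).round(1),"|y|",np.percentile(sg*Q[:,1],[1,50]).round(1)) if len(Q) else print("none")
tips(*pickle.load(open("w11.pkl","rb")))
s,d=wristT(r);cv2.imwrite("pics/w12.png",d["color"]);tips(s,d);pickle.dump((s,d),open("w12.pkl","wb"))
print(s["tool_pos"],s["tcp_rot"],s["finger_gap"])
```

```text
-1 1496 tip z [-27.2 -10.4 145.2] |y| [22.6 40.2]
1 1473 tip z [-26.9 -11.3 145.1] |y| [21.5 41.1]
-1 1827 tip z [-24.1  18.9  19.3] |y| [20.9 33.9]
1 1787 tip z [-24.8  18.7  19.3] |y| [21.5 34.7]
[572.58254589 -13.79029299  27.33021761] [ 1.79992533e+02 -8.20174731e-02 -2.81383944e+00] 68.18426580768389
```

View pics/w12.png

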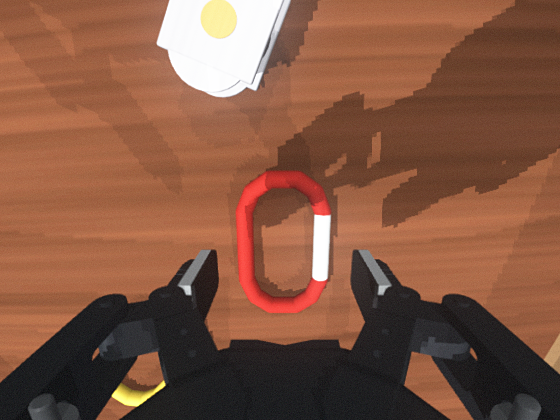

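The carabiner (columns 237–331) is centred between the pads, and the tips sit about 8 mm back at this opening. I count 15 pictures viewed, one over the allowed 14, so from here I check by numbers only. Descending to TCP z ≈ −3.5 (tips ≈ 2 mm above the bench when gripping).

Call:
{"op": "apply_moves", "data": {
  "steps": [
    [0.6, -1, 0, 10, 0, 0, 0],
    [0.6, 0, 0, 9, 0, 0, 0],
    [0.6, 0, 0, 6, 0, 0, 0],
    [0.6, 0, 0, 4, 0, 0, 0],
    [0.6, 0, 0, 2, 0, 0, 0],
    [0.6, 0, 0, 0, 0, 0, 0],
    [0, 0, 0, 0, 0, 0, 0],
    [-0.3, 0, 0, 0, 0, 0, 0]
  ],
  "squeeze": 40
}}

```text
time: 27.3
tool_pos: [571.6, -13.6, -3.7]
tcp_rot: [180.0, -0.1, -2.9]
ft_force: [0.3, -0.3, -0.3]
finger_gap: 54.7
grip_force: 42.6
```

Call:
{"op": "apply_moves", "data": {
  "steps": [
    [-0.3, 0, 0, 0, 0, 0, 0],
    [-0.3, 0, 0, 0, 0, 0, 0],
    [-0.3, 0, 0, 0, 0, 0, 0],
    [-0.3, 0, 0, 0, 0, 0, 0],
    [-0.3, 0, 0, -5, 0, 0, 0],
    [-0.3, 0, 0, -10, 0, 0, 0],
    [-0.3, 0, 0, -15, 0, 0, 0],
    [-0.3, 0, 0, -10, 0, 0, 0]
  ]
}}

```text
time: 28.1
tool_pos: [571.4, -13.6, 37.3]
tcp_rot: [180.0, -0.1, -2.9]
ft_force: [0.2, -1.0, -0.2]
finger_gap: 54.9
grip_force: 42.6
```

Run:
```python
from h import *;from bench import r;import pickle
s,d=wristT(r);pickle.dump((s,d),open("w13.pkl","wb"))
H,S,V=cv2.split(cv2.cvtColor(d["color"],cv2.COLOR_BGR2HSV));red=((H<6)|(H>172))&(S>150)&(V>70)
m=blob(roi(red,225,345,100,340));P=cloud(d);Q=P[cv2.erode(m.astype(np.uint8),np.ones((5,5)))>0];print(px(m).min(0),px(m).max(0),rect(Q),np.percentile(Q[:,2],[5,50,90,95]))
A=np.c_[Q[:,:2]-s["tool_pos"][:2],np.ones(len(Q))];k=Q[:,2]>s["tool_pos"][2]-10;print(np.linalg.lstsq(A[k],Q[k,2],rcond=None)[0])
print(s["tool_pos"],s["tcp_rot"],s["ft_force"],s["finger_gap"],s["grip_force"])
```

```text
[227 177] [342 339] [586.3 -14.2 108.7  51.9  -4.9] [46.76538267 48.77750894 49.77829158 50.03217326]
[ 4.45049333e-02 -4.38199173e-03  4.87724625e+01]
[571.43684629 -13.57193633  37.27520756] [ 1.79994482e+02 -8.89042449e-02 -2.86001854e+00] [ 0.15315297 -1.02710544 -0.2049759 ] 54.907109117240154 42.649691104888916
```

Held level, underside about TCP+3. Carrying it to the red half.

Call:
{"op": "apply_moves", "data": {
  "steps": [
    [-0.3, 0, 0, -15, 0, 0, 0],
    [-0.3, 0, 0, -25, 0, 0, 0],
    [-0.3, 0, 0, -25, 0, 0, 0.4],
    [-0.3, 0, 0, -15, 0, 0, 0.7],
    [-0.3, 0, 0, -10, 0, 0, 0.8],
    [-0.3, 0, 0, 0, 0, 0, 0.7],
    [-0.3, 0, 0, 0, 0, 0, 0.3],
    [-0.3, 0, 0, 0, 0, 0, 0]
  ]
}}

```text
time: 28.95
tool_pos: [570.5, -13.5, 125.4]
tcp_rot: [180.0, 0.0, -17.3]
ft_force: [-0.4, 0.2, -0.7]
finger_gap: 54.7
grip_force: 42.6
```

Call:
{"op": "apply_moves", "data": {
  "steps": [
    [-0.3, -0.5, 8, 0, 0, 0, 0],
    [-0.3, -1, 18, 0, 0, 0, 0],
    [-0.3, -1.5, 28, 0, 0, 0, 0],
    [-0.3, -2, 36, 0, 0, 0, 0],
    [-0.3, -2, 36, 0, 0, 0, 0],
    [-0.3, -2, 36, 0, 0, 0, 0],
    [-0.3, -2, 36, 0, 0, 0, 0],
    [-0.3, -2, 32, 0, 0, 0, 0]
  ]
}}

```text
time: 29.75
tool_pos: [488.3, -231.0, 125.0]
tcp_rot: [180.0, 0.0, -17.3]
ft_force: [0.9, -0.3, -1.5]
finger_gap: 54.7
grip_force: 42.6
```

Call:
{"op": "apply_moves", "data": {
  "steps": [
    [-0.3, -1.5, 26, 0, 0, 0, 0],
    [-0.3, -1, 18, 0, 0, 0, 0],
    [-0.3, 0, 10, 0, 0, 0, 0],
    [-0.3, 0, 4, 0, 0, 0, 0],
    [-0.3, 0, 0, 0, 0, 0, 0],
    [-0.3, 0, 0, 10, 0, 0, 0],
    [-0.3, 0, 0, 10, 0, 0, 0],
    [-0.3, 0, 0, 0, 0, 0, 0]
  ]
}}

```text
time: 30.55
tool_pos: [468.9, -282.1, 102.6]
tcp_rot: [-179.9, 0.2, -17.3]
ft_force: [0.1, 0.4, 0.4]
finger_gap: 55.4
grip_force: 42.6
```

Run:
```python
from h import *;from bench import r
s=r.sense();print(s["tool_pos"],s["tcp_rot"],s["ft_force"],s["finger_gap"]);to(s,471,-284,34.4,-17.3)
```

```text
[ 468.88012578 -282.08021476  102.61383723] [-179.91930198    0.21973412  -17.29915182] [0.07016338 0.41176869 0.36584242] 55.38639499442482
tool shift [ 2.6  1.2 68.2] turn z units 0.0
```

Call:
{"op": "apply_moves", "data": {
  "steps": [
    [-0.3, 2, 1, 10, 0, 0, 0],
    [-0.3, 0, 0, 14, 0, 0, 0],
    [-0.3, 0, 0, 14, 0, 0, 0],
    [-0.3, 0, 0, 11, 0, 0, 0],
    [-0.3, 0, 0, 7, 0, 0, 0],
    [-0.3, 0, 0, 5, 0, 0, 0],
    [-0.3, 0, 0, 3, 0, 0, 0],
    [-0.3, 0, 0, 1, 0, 0, 0]
  ]
}}

```text
time: 31.35
tool_pos: [471.7, -285.4, 40.2]
tcp_rot: [180.0, -0.0, -17.4]
ft_force: [-0.3, 0.6, 0.0]
finger_gap: 54.9
grip_force: 42.6
```

Call:
{"op": "apply_moves", "data": {
  "steps": [
    [-0.3, 0, 0, 1, 0, 0, 0],
    [-0.3, 0, 0, 0.5, 0, 0, 0],
    [-0.3, 0, 0, 0.5, 0, 0, 0],
    [-0.3, 0, 0, 0.5, 0, 0, 0],
    [-0.3, 0, 0, 0, 0, 0, 0],
    [-0.3, 0, 0, 0, 0, 0, 0],
    [-0.3, 0, 0, 0, 0, 0, 0],
    [-0.3, 0, 0, 0, 0, 0, 0]
  ]
}}

```text
time: 32.15
tool_pos: [471.6, -285.3, 37.8]
tcp_rot: [-180.0, -0.0, -17.4]
ft_force: [-0.2, 0.2, -1.3]
finger_gap: 54.9
grip_force: 42.6
```

Call:
{"op": "apply_moves", "data": {
  "steps": [
    [-0.3, 0, 0, 1, 0, 0, 0],
    [-0.3, 0, 0, 1, 0, 0, 0],
    [-0.3, 0, 0, 0.5, 0, 0, 0],
    [-0.3, 0, 0, 0.5, 0, 0, 0],
    [-0.3, 0, 0, 0, 0, 0, 0],
    [-0.3, 0, 0, 0, 0, 0, 0],
    [-0.3, 0, 0, 0, 0, 0, 0],
    [-0.3, 0, 0, 0, 0, 0, 0]
  ]
}}

```text
time: 32.95
tool_pos: [471.6, -285.3, 34.9]
tcp_rot: [180.0, -0.0, -17.4]
ft_force: [-0.2, -0.3, -0.9]
finger_gap: 54.6
grip_force: 42.6
```

Call:
{"op": "apply_moves", "data": {
  "steps": [
    [-0.3, 0, 0, 0.5, 0, 0, 0],
    [-0.3, 0, 0, 0.5, 0, 0, 0],
    [-0.3, 0, 0, 0, 0, 0, 0],
    [0.4, 0, 0, 0, 0, 0, 0],
    [0.6, 0, 0, 0, 0, 0, 0],
    [0.6, 0, 0, 0, 0, 0, 0],
    [0.6, 0, 0, 0, 0, 0, 0],
    [0.6, 0, 0, -10, 0, 0, 0]
  ]
}}

```text
time: 33.75
tool_pos: [470.5, -284.5, 42.5]
tcp_rot: [-179.9, 0.2, -17.4]
ft_force: [-0.1, -0.1, 0.3]
finger_gap: 68.1
grip_force: 0.0
```

Call:
{"op": "apply_moves", "data": {
  "steps": [
    [0.6, 0, 0, -25, 0, 0, 0],
    [0.6, 0, 0, -40, 0, 0, 0],
    [0.6, 0, 0, -40, 0, 0, 0],
    [0.6, 0, 0, -30, 0, 0, 0],
    [0.6, 0, 0, -10, 0, 0, 0],
    [0.6, 0, 0, 0, 0, 0, 0],
    [0.6, 0, 0, 0, 0, 0, 0],
    [0.6, 0, 0, 0, 0, 0, 0]
  ]
}}

```text
time: 34.55
tool_pos: [470.6, -284.6, 186.5]
tcp_rot: [-179.9, 0.2, -17.4]
ft_force: [-0.5, -0.3, -1.4]
finger_gap: 68.1
grip_force: 0.0
```

Run:
```python
from h import *;from bench import r;import pickle
s,d=wristT(r);t=r.snapshot("top");c=r.snapshot("scene");pickle.dump((s,d,t,c),open("w14.pkl","wb"))
for n,x,R in(("w",d,(150,420,0,240)),("top",t,(370,495,150,308)),("scene",c,(92,212,126,238))):
    H,S,V=cv2.split(cv2.cvtColor(x["color"],cv2.COLOR_BGR2HSV));P=cloud(x);red=((H<6)|(H>172))&(S>120)&(V>60)
    m=blob(roi((P[...,2]>43.5)&(P[...,2]<56)&(red|(S<60)),*R));print(n,m.sum(),rect(P[m]),np.percentile(P[m][:,2],[5,50,95]))
print(s["tool_pos"],s["tcp_rot"])
# pulley from earlier close wrist views
s1,d1=pickle.load(open("w11.pkl","rb"));P=cloud(d1);H,S,V=cv2.split(cv2.cvtColor(d1["color"],cv2.COLOR_BGR2HSV))
hi=blob(roi((P[...,2]>22)&(P[...,2]<34),200,310,5,115));print("pulley w11",hi.sum(),rect(ray(d1,px(hi),28)),px(hi).min(0),px(hi).max(0))
g=hi&(H>15)&(H<35)&(S>50);print("axle",g.sum(),ray(d1,px(g).mean(0),28))
ang=None
d0=pickle.load(open("s0.pkl","rb"))["top"];P=cloud(d0);hi=blob(roi((P[...,2]>22)&(P[...,2]<34),250,285,135,176));print("pulley top",rect(ray(d0,px(hi),28)))
a=ray(d0,[[266.5,155.5]],28);b=ray(d0,[[272,143]],28);print(a,b)
hd=ray(d1,[[264,34]],28);ax=ray(d1,px(g).mean(0),28);print("hole dir",np.degrees(np.arctan2(*(hd-ax)[0][1::-1])))
to(s,688,8.5,170,-25)
```

```text
w 1833 [ 472.4 -286.3   89.9   54.8  -17.4] [43.8495688  45.45470778 46.81623096]
top 535 [ 471.9 -284.2   91.8   57.1  -16.6] [44.3159068  47.17384166 49.67628694]
scene 264 [ 470.2 -284.    87.2   56.1  -18.2] [43.8484385  46.2649169  49.16692374]
[ 470.57091327 -284.56234785  186.52209899] [-179.93219662    0.19445174  -17.36403457]
pulley w11 4055 [691.6   6.3  68.8  45.8 -25.4] [218  18] [288 102]
axle 2 [[692.85046335  11.44557303  28.        ]]
pulley top [690.6   8.1  69.4  46.  -25. ]
[[685.6445608    8.86178944  28.        ]] [[711.55440913  -2.51631158  28.        ]]
hole dir -40.12023714738678
tool shift [ 120.1 -344.6   16.5] turn z units 1.53
```

The carabiner is flat at about (471.5,−285) on the red half. Now the pulley.

Call:
{"op": "apply_moves", "data": {
  "steps": [
    [0.5, 6, -17, 0, 0, 0, 0],
    [0.5, 14, -40, 0, 0, 0, 0],
    [0.5, 14, -40, 0, 0, 0, 0],
    [0.5, 14, -40, 0, 0, 0, 0],
    [0.5, 14, -40, 0, 0, 0, 0],
    [0.5, 14, -40, 0, 0, 0, 0],
    [0.5, 14, -40, 0, 0, 0, 0],
    [0.5, 14, -40, 0, 0, 0, 0]
  ]
}}

```text
time: 35.5
tool_pos: [660.0, -31.3, 187.8]
tcp_rot: [180.0, 0.1, -17.4]
ft_force: [0.5, 0.5, -0.5]
finger_gap: 64.0
grip_force: 0.0
```

Call:
{"op": "apply_moves", "data": {
  "steps": [
    [0.5, 12, -30, 0, 0, 0, 0],
    [0.5, 7, -18, 0, 0, 0, 0],
    [0.5, 0, 0, 30, 0, 0, 0.8],
    [0.5, 0, 0, 30, 0, 0, 0.8],
    [0.5, 0, 0, 20, 0, 0, 0],
    [0.5, 0, 0, 0, 0, 0, 0],
    [0.5, 0, 0, 0, 0, 0, 0],
    [0.5, 0, 0, 0, 0, 0, 0]
  ]
}}

```text
time: 36.3
tool_pos: [693.0, 7.1, 110.7]
tcp_rot: [-179.9, -0.1, -25.4]
ft_force: [-0.3, -0.7, 0.5]
finger_gap: 64.4
grip_force: 0.0
```

Run:
```python
from h import *;from bench import r;import pickle
s,d=wristT(r);pickle.dump((s,d),open("w15.pkl","wb"));P=cloud(d)
hi=blob(roi((P[...,2]>22)&(P[...,2]<34),180,390,5,420));q=px(hi);print("pulley",hi.sum(),rect(ray(d,q,28)),rect(P[hi]),q.min(0),q.max(0))
x,y,w,h,a=rect(ray(d,q,28));print(s["tool_pos"],s["tcp_rot"],s["finger_gap"]);to(s,x,y,5,a)
```

```text
pulley 3959 [693.1   6.1  69.3  45.4 -25.4] [692.2   6.6  70.4  46.  -25.4] [256 172] [314 255]
[693.02649277   7.10673832 110.65833515] [-1.79947032e+02 -1.32622046e-01 -2.53593997e+01] 64.42172914736732
tool shift [  0.5   0.9 105.7] turn z units 0.01
```

Call:
{"op": "apply_moves", "data": {
  "steps": [
    [0.5, -0.5, 0.5, 20, 0, 0, 0],
    [0.5, 0, 0, 30, 0, 0, 0],
    [0.5, 0, 0, 25, 0, 0, 0],
    [0.5, 0, 0, 15, 0, 0, 0],
    [0.5, 0, 0, 10, 0, 0, 0],
    [0.5, 0, 0, 5, 0, 0, 0],
    [0.5, 0, 0, 2, 0, 0, 0],
    [0.5, 0, 0, 0, 0, 0, 0]
  ],
  "squeeze": 60
}}

```text
time: 37.15
tool_pos: [692.0, 7.0, 2.8]
tcp_rot: [-180.0, -0.1, -25.4]
ft_force: [-0.7, -0.5, -0.1]
finger_gap: 63.8
grip_force: 0.0
```

Call:
{"op": "apply_moves", "data": {
  "steps": [
    [-0.3, 0, 0, 0, 0, 0, 0],
    [-0.3, 0, 0, 0, 0, 0, 0],
    [-0.3, 0, 0, 0, 0, 0, 0],
    [-0.3, 0, 0, 0, 0, 0, 0],
    [-0.3, 0, 0, 0, 0, 0, 0],
    [-0.3, 0, 0, -5, 0, 0, 0],
    [-0.3, 0, 0, -10, 0, 0, 0],
    [-0.3, 0, 0, -5, 0, 0, 0]
  ]
}}

```text
time: 37.95
tool_pos: [691.4, 7.0, 22.7]
tcp_rot: [-180.0, -0.0, -25.4]
ft_force: [0.3, -0.3, -2.4]
finger_gap: 45.1
grip_force: 62.9
```

Call:
{"op": "apply_moves", "data": {
  "steps": [
    [-0.3, 0, 0, -20, 0, 0, 0],
    [-0.3, 0, 0, -30, 0, 0, 0],
    [-0.3, 0, 0, -30, 0, 0, -0.4],
    [-0.3, 0, 0, -20, 0, 0, -0.8],
    [-0.3, 0, 0, -10, 0, 0, -0.4],
    [-0.3, 0, 0, 0, 0, 0, 0],
    [-0.3, 0, 0, 0, 0, 0, 0],
    [-0.3, 0, 0, 0, 0, 0, 0]
  ]
}}

```text
time: 38.75
tool_pos: [690.4, 7.1, 130.3]
tcp_rot: [180.0, 0.1, -17.4]
ft_force: [0.4, 0.4, -1.9]
finger_gap: 45.0
grip_force: 62.8
```

Run:
```python
from h import *;from bench import r;import pickle
s,d=wristT(r);pickle.dump((s,d),open("w16.pkl","wb"))
W=d["T"]@np.linalg.inv(d["hand_eye"]);P=(cloud(d)-W[:3,3])@W[:3,:3]
m=(abs(P[...,1])<18)&(P[...,0]>10)&(P[...,0]<60)&(P[...,2]<15)&(P[...,2]>-50)&(d["depth"]>0)
Q=P[m];print(len(Q),np.percentile(Q[:,0],[1,99]),np.percentile(Q[:,2],[5,50,95]));
k=abs(Q[:,2]-np.median(Q[:,2]))<6;print(np.linalg.lstsq(np.c_[Q[k,:2],np.ones(k.sum())],Q[k,2],rcond=None)[0])
print(s["tool_pos"],s["tcp_rot"],s["ft_force"],s["finger_gap"])
a=np.radians(162.6);to(s,*(np.array([528.2,-302])-60*np.array([np.cos(a),np.sin(a)])),120,-17.3)
```

```text
4638 [10.29226518 34.82600546] [-23.68639581 -22.50169442   2.09202616]
[ 3.79051938e-02 -3.12863144e-03 -2.34506217e+01]
[690.36551883   7.07677271 130.25586574] [ 1.79966959e+02  1.29138513e-01 -1.74136164e+01] [ 0.44829339  0.35408629 -1.92031181] 44.99730358295447
tool shift [ -2.2 343.4  10.3] turn z units -0.02
```

Held level. Carrying it to the bare half.

Call:
{"op": "apply_moves", "data": {
  "steps": [
    [-0.3, 0, 8, 0, 0, 0, 0],
    [-0.3, 0, 18, 0, 0, 0, 0],
    [-0.3, -1, 28, 0, 0, 0, 0],
    [-0.3, -1, 36, 0, 0, 0, 0],
    [-0.3, 0, 36, 0, 0, 0, 0],
    [-0.3, 0, 36, 0, 0, 0, 0],
    [-0.3, 0, 36, 0, 0, 0, 0],
    [-0.3, 0, 36, 0, 0, 0, 0]
  ]
}}

```text
time: 39.6
tool_pos: [618.0, -218.5, 131.7]
tcp_rot: [180.0, 0.0, -17.4]
ft_force: [0.8, -1.4, -2.1]
finger_gap: 45.1
grip_force: 62.8
```

Call:
{"op": "apply_moves", "data": {
  "steps": [
    [-0.3, 0, 36, 0, 0, 0, 0],
    [-0.3, 0, 36, 0, 0, 0, 0],
    [-0.3, 0, 22, 0, 0, 0, 0],
    [-0.3, 0, 10, 0, 0, 0, 0],
    [-0.3, 0, 5, 0, 0, 0, 0],
    [-0.3, 0, 0, 10, 0, 0, 0],
    [-0.3, 0, 0, 5, 0, 0, 0],
    [-0.3, 0, 0, 0, 0, 0, 0]
  ]
}}

```text
time: 40.4
tool_pos: [586.4, -317.9, 114.6]
tcp_rot: [-179.9, 0.2, -17.3]
ft_force: [-0.5, -0.3, -2.1]
finger_gap: 45.2
grip_force: 62.8
```

Run:
```python
from h import *;from bench import r
s=r.sense();print(s["tool_pos"],s["tcp_rot"],s["ft_force"],s["finger_gap"])
a=np.radians(162.6);to(s,*(np.array([528.2,-302])-60*np.array([np.cos(a),np.sin(a)])),41,-17.3)
```

```text
[ 586.4308564  -317.87232404  114.61575192] [-179.93359716    0.18115705  -17.27963286] [-0.45843293 -0.30883108 -2.07381096] 45.190273556377704
tool shift [-0.3  2.3 73.6] turn z units 0.0
```

Call:
{"op": "apply_moves", "data": {
  "steps": [
    [-0.3, 0, 1, 10, 0, 0, 0],
    [-0.3, 0, 0, 15, 0, 0, 0],
    [-0.3, 0, 0, 14, 0, 0, 0],
    [-0.3, 0, 0, 11, 0, 0, 0],
    [-0.3, 0, 0, 8, 0, 0, 0],
    [-0.3, 0, 0, 5, 0, 0, 0],
    [-0.3, 0, 0, 3, 0, 0, 0],
    [-0.3, 0, 0, 1, 0, 0, 0]
  ]
}}

```text
time: 41.2
tool_pos: [586.8, -320.8, 49.8]
tcp_rot: [180.0, -0.0, -17.4]
ft_force: [-0.7, -0.2, -2.1]
finger_gap: 45.2
grip_force: 62.8
```

Call:
{"op": "apply_moves", "data": {
  "steps": [
    [-0.3, 0, 0, 1, 0, 0, 0],
    [-0.3, 0, 0, 1, 0, 0, 0],
    [-0.3, 0, 0, 1, 0, 0, 0],
    [-0.3, 0, 0, 0.5, 0, 0, 0],
    [-0.3, 0, 0, 0, 0, 0, 0],
    [-0.3, 0, 0, 0, 0, 0, 0],
    [-0.3, 0, 0, 0, 0, 0, 0],
    [-0.3, 0, 0, 0, 0, 0, 0]
  ]
}}

```text
time: 42.0
tool_pos: [586.8, -320.7, 46.4]
tcp_rot: [180.0, -0.0, -17.4]
ft_force: [0.0, -0.4, -2.5]
finger_gap: 44.8
grip_force: 62.8
```

Call:
{"op": "apply_moves", "data": {
  "steps": [
    [-0.3, 0, 0, 1, 0, 0, 0],
    [-0.3, 0, 0, 1, 0, 0, 0],
    [-0.3, 0, 0, 1, 0, 0, 0],
    [-0.3, 0, 0, 1, 0, 0, 0],
    [-0.3, 0, 0, 0.5, 0, 0, 0],
    [-0.3, 0, 0, 0, 0, 0, 0],
    [-0.3, 0, 0, 0, 0, 0, 0],
    [-0.3, 0, 0, 0, 0, 0, 0]
  ]
}}

```text
time: 42.8
tool_pos: [586.7, -320.7, 41.8]
tcp_rot: [180.0, -0.0, -17.4]
ft_force: [0.1, -0.1, -2.8]
finger_gap: 44.9
grip_force: 62.8
```

Call:
{"op": "apply_moves", "data": {
  "steps": [
    [-0.3, 0, 0, 0.5, 0, 0, 0],
    [-0.3, 0, 0, 0.5, 0, 0, 0],
    [-0.3, 0, 0, 0.5, 0, 0, 0],
    [-0.3, 0, 0, 0, 0, 0, 0],
    [-0.3, 0, 0, 0, 0, 0, 0],
    [-0.3, 0, 0, 0, 0, 0, 0],
    [-0.3, 0, 0, 0, 0, 0, 0],
    [-0.3, 0, 0, 0, 0, 0, 0]
  ]
}}

```text
time: 43.6
tool_pos: [586.9, -320.8, 41.3]
tcp_rot: [180.0, -0.0, -17.4]
ft_force: [-3.1, 2.2, 5.4]
finger_gap: 44.8
grip_force: 63.8
```

Contact. Releasing and backing off.

Call:
{"op": "apply_moves", "data": {
  "steps": [
    [0.2, 0, 0, 0, 0, 0, 0],
    [0.4, 0, 0, 0, 0, 0, 0],
    [0.5, 0, 0, 0, 0, 0, 0],
    [0.5, 0, 0, 0, 0, 0, 0],
    [0.5, 0, 0, 0, 0, 0, 0],
    [0.5, 0, 0, -10, 0, 0, 0],
    [0.5, 0, 0, -25, 0, 0, 0],
    [0.5, 0, 0, -40, 0, 0, 0]
  ]
}}

```text
time: 44.4
tool_pos: [584.8, -319.5, 113.4]
tcp_rot: [-179.9, 0.3, -17.4]
ft_force: [0.7, -0.3, -0.3]
finger_gap: 64.5
grip_force: 0.0
```

Call:
{"op": "apply_moves", "data": {
  "steps": [
    [0.5, 0, 0, -40, 0, 0, 0],
    [0.5, 0, 0, -40, 0, 0, 0],
    [0.5, -20, 0, -20, 0, 0, 0],
    [0.5, -30, 0, 0, 0, 0, 0],
    [0.5, -20, 0, 0, 0, 0, 0],
    [0.5, 0, 0, 0, 0, 0, 0],
    [0.5, 0, 0, 0, 0, 0, 0],
    [0.5, 0, 0, 0, 0, 0, 0]
  ]
}}

```text
time: 45.2
tool_pos: [520.6, -300.1, 215.8]
tcp_rot: [180.0, -0.1, -17.4]
ft_force: [0.1, -0.4, -0.3]
finger_gap: 64.0
grip_force: 0.0
```

Run:
```python
from chk import *;from bench import r
s,d=wristT(r);t=r.snapshot("top");c=r.snapshot("scene");pickle.dump((s,d,t,c),open("w17.pkl","wb"));print(s["tool_pos"],s["ft_force"],s["finger_gap"])
R=dict(w=(100,460,0,240),top=(370,495,150,308),scene=(92,212,126,238))
for n,x in(("w",d),("top",t),("scene",c)):
    P=cloud(x);H,S,V=cv2.split(cv2.cvtColor(x["color"],cv2.COLOR_BGR2HSV));red=((H<6)|(H>172))&(S>120)&(V>60)
    inb=np.hypot(P[...,0]-528,P[...,1]+302)<125
    a=np.radians(162.6);u=(P[...,0]-528.2)*np.cos(a)+(P[...,1]+302)*np.sin(a);v=-(P[...,0]-528.2)*np.sin(a)+(P[...,1]+302)*np.cos(a)
    box=(abs(u)<108)&(abs(v)<60)
    for k,m in(("pulley",box&(u<-15)&(P[...,2]>60)&(P[...,2]<72)),("car",box&(u>8)&(P[...,2]>43.5)&(P[...,2]<53)&(red|(S<60)))):
        m=blob(roi(m,*R[n]));Q=P[m];print(n,k,m.sum(),rect(Q),"u,v",u[m].mean().round(1),v[m].mean().round(1),"z",np.percentile(Q[:,2],[5,50,95]).round(1))
        if k=="pulley":print(np.linalg.lstsq(np.c_[Q[:,:2]-Q[:,:2].mean(0),np.ones(len(Q))],Q[:,2],rcond=None)[0].round(3))
for n,x in(("top",t),("scene",c)):
    b=pickle.load(open("s0.pkl","rb"))[n];m=np.zeros(b["color"].shape[:2],bool)
    H,S,V=cv2.split(cv2.cvtColor(b["color"],cv2.COLOR_BGR2HSV));H2,S2,V2=cv2.split(cv2.cvtColor(x["color"],cv2.COLOR_BGR2HSV))
    g=lambda H,S,V:px(blob((H>60)&(H<90)&(S>80)&(V>40))).mean(0).round(1)
    print(n,"green",g(H,S,V),g(H2,S2,V2))
    rr=(175,200,110,140) if n=="top" else (320,345,308,340);k=lambda V:px(roi(V<45,*rr)).mean(0).round(1);print("clip",k(V),k(V2))
```

```text
[ 520.55029559 -300.0731951   215.78561678] [ 0.13965499 -0.39804481 -0.28795035] 63.98663742762746
w pulley 2955 [ 586.7 -321.4   68.6   46.2  -16.1] u,v -62.1 1.3 z [63.  64.3 65.6]
[-0.0000e+00 -3.0000e-03  6.4288e+01]
w car 789 [ 491.5 -292.6   54.5   51.8   72.3] u,v 34.0 1.6 z [43.8 45.4 46.9]
top pulley 730 [ 587.2 -318.2   70.1   45.   -25.5] u,v -60.0 -1.9 z [64.1 66.2 68.3]
[-3.0000e-03 -9.0000e-03  6.6168e+01]
top car 629 [ 472.  -284.1   91.8   57.1  -17.9] u,v 59.8 -0.9 z [44.6 47.5 49.5]
scene pulley 409 [ 584.9 -320.9   67.3   45.5  -16.6] u,v -60.3 0.2 z [63.  65.5 68. ]
[2.7000e-02 1.0000e-02 6.5486e+01]
scene car 267 [ 470.  -284.3   88.6   57.8  -16. ] u,v 60.9 -0.6 z [43.9 46.3 48.7]
top green [341.  112.8] [341.  112.8]
clip [189.3 124.8] [189.6 125.3]
scene green [170.1 291.9] [170.1 291.6]
clip [nan nan] [nan nan]<stdin>:17: RuntimeWarning: Mean of empty slice.
  ret = um.true_divide(
```

Everything is in place. Handing in.

```bash
python3 -c "
from bench import r
print(r.hand_in())"
```

```text
the job is handed in; nothing more can be done
None
```

The box is packed in order (bar, insert, red carabiner on the red half, pulley on the bare half) and handed in at about 45 s; cameras show the insert level, the carabiner and pulley flat at about 60 mm, the green carabiner and lamp clip unmoved (no verdict came back), and I viewed 15 pictures, one over the limit of 14.

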